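# Free the stuck feed block of the coin counter

### The arm

A 6-joint arm with a two-finger parallel gripper is mounted at the origin on the work surface. World frame = base frame: x ahead of the robot, y to its left, z up, the work surface at z = 0. Lengths are in m, angles in rad, forces in N, time in s.
With the tool pointing down it reaches from about 0.25 to 0.775 m from the base axis. Payload 4 kg.
Tool frame: the origin (TCP) lies at the very end of the fingers, on their centre line; the grasp point (between the pads) lies 19 mm behind it; z points along the fingers, x is the direction in which the jaws open and shut, and the axes are right-handed (so a half turn about z gives the same grasp; the last joint's range is limited). The gripper opens to 94 mm and grips with 3 to 60 N. Pads are 16 mm wide; open, the fingers measure 119 mm over their backs; the gripper's body (75 mm by 177 mm) begins 78 mm behind the grasp point.
Start: joints at [-1.307, 0.087, 1.371, -0, 1.684, -0.103], TCP at [0.197, -0.513, 0.206] pointing down, gripper open.
Joint ranges: [-3.1, 3.1], [-0.76, 2.03], [0.27, 2.55], [-1.08, 4.22], [0.17, 2.65], [-2.57, 2.57]. Speed limits (rad/s): [2.79, 2.79, 3.14, 3.14, 3.14, 3.14].

### API

Orientations are given as [roll, pitch, yaw] about the fixed x, y, z axes, in that order (R = Rz(yaw) Ry(pitch) Rx(roll)).
In Python, from bench import robot, cams, ticket gives the robot as it stands.
- The arm moves only by the tool jog_arm, never from a script. Its argument "series" is a list of rows, each an object of numbers: "x", "y", "z": the shift along the tool's x, y, z in m; "rx", "ry", "rz": the turn, a rotation vector about the tool's x, y, z in degrees. A call has 1 to 12 rows; each row shifts and turns the pose as measured when the row begins, along the tool's axes as they then stand; what a row does not reach is not made up. A row lasts 1/12 s, in which the tool goes at most 41.7 mm and 7.16 degrees, less where a joint would pass 70% of its speed; a pose out of reach is approached as far as the arm can. A call with a gripper value outside its range is refused whole. "claw" is the opening, from 0 (shut) to 1 (fully open), set as the call begins (left out, the last holds). The fingers move at their own pace and stop on an object; the grip force is fixed at half the most. Time passes only in rows, so rows that do not move let the fingers close. It gives the time, the measured TCP pose, the force and the opening at its end, in the units of the state.
- robot.get_obs(): the state, without advancing time (a new reading comes with each control period).
- cams.snapshot(name): name is "scene" or "top" or "wrist"; returns a dict with "img" (400x640x3 uint8, red, green, blue), "mtx" (3x3 intrinsics, pixels), "origin" and "attitude" of the camera in the world. Camera axes: x right, y down, z forward; pixel columns grow to the right and rows downward; lengths in m; the calibration is good to about 2 mm. The wrist camera is an equidistant fisheye: a pixel r from the principal point sees the ray r / f radians off the axis. A picture is of the moment at which its call begins. There is no depth.
- ticket.close_job(): hands the job in, once; it reports no verdict.
Trained networks look in a picture, given as the dict that the camera call returned (one of the last four; its "shot" number tells which), for a name from the list of things; names that differ only in an ending like _2 or _b are one class to them, and where a whole thing is asked for, a point or a joint stands for the part that bears it (a point fixed in the world has none). Each returns a list of dicts, best first, with "p" (0 to 1); they miss things now and then, are a little off and sometimes report something else, mostly with a low value. They report only what shows in the picture. A call takes as long as a camera call. They do not tell look-alikes from the thing itself.
- cams.look_for(thing, picture): "bbox" ([left, top, width, height] in pixels, round what is visible of it).
The state is a dict: "time": time; "joint_positions": joint angles; "qvel": joint speeds; "joint_torque": joint torques, N m; "tool_pos": TCP position; "ee_rot": TCP orientation; "wrist_force": force on the tool from outside, world axes, zero at the start; "wrist_torque": the same for the moment, N m; "width": finger opening in m.
Only numpy, scipy, OpenCV 4.12 (cv2) and the standard library are available. Lean on these libraries where they do the work, as an engineer would, in place of code of your own. Each camera call takes 0.05 s, during which the arm holds its last target.

### The job

A coin has jammed under the orange feed block of the coin counter, and the block sits tight between its two stiff cheeks. Take it by its grip and rock it side to side until it has pushed both of its cheeks back (push them with the block, not with the gripper), then lift it straight up and finish still holding it: upright, still, right above its own lane, with its foot just clear of the cheek tops by 1 to 3 cm. Leave the blue block and everything else on the table where they are.

Things in the scene. Friction and masses are not known exactly. Their poses are not given: they have to be found in the camera images.
- counter: the coin counter, a grey machine fixed on the table, 200 mm (x) by 435 mm (y). Origin: on the table under the centre of its low deck (45 mm high); z up. Two lanes on the deck, at x = 0, y = +55 mm (left) and -55 mm (right), each holding a feed block. The coin hopper (150 mm high) fills y = 125 to 275 mm; a 60 mm high display strip lies at y = -125 to -160 mm.
- left_lane (a point): centre of the left lane's slot floor, 35 mm above the table; axes as the counter's. The block's foot stands in this 10 mm deep slot (38 mm in x, 18 mm in y). On its +y and -y sides stand aluminium cheeks, 38 mm wide in x, 8 mm thick, tops 92 mm above the table, with 6 mm thick lips (underside 86 mm up) that hook 5 mm over the block's shoulders.
- right_lane (a point): centre of the right lane's slot floor; all as in the left lane. The lips bar a straight pull after 3 mm until both cheeks are pushed back about 5 mm each. The block yields a little in the gripper, so rock on until the cheek readings show it, or feel for the stop.
- orange_mid (a point): centre, half-way up, of the orange feed block (0.12 to 0.26 kg, 95 mm tall); axes as the counter's at the start. It stands in either lane. Heights above its foot: round keel, 16 mm diameter along x, axis at 8 mm; body 36 x 36 mm from 16 to 48 mm, its top edges being the shoulders; then the upright grip, 16 mm thick (x), 20 mm wide (y), from 48 to 95 mm.
- orange_grip (a point): point on the orange block's grip, on its axis, 80 mm above its foot (115 mm above the table at the start): pinch here across the x faces; fingertips must stay above the cheek tops (57 mm above the foot). The block rocks on its keel about the x axis, towards one cheek and the other: 0.18 rad pushes that cheek back about 6.5 mm; at 0.19 rad the cheek meets its stop.
- blue_mid (a point): the same point of the blue feed block, which is alike but for its colour and stands in the other lane; leave it alone
- left_outer (a joint): how far the left lane's +y cheek has been pushed back, in m (0 = gripping, 0.007 = end stop; starts at 0 to 0.0015). Slides along the counter's y away from the block, stiffly (about 12 N), and stays where it is left.
- left_inner (a joint): how far the left lane's -y cheek has been pushed back, in m (0 = gripping, 0.007 = end stop; starts at 0 to 0.0015). Slides along the counter's y away from the block, stiffly (about 12 N), and stays where it is left.
- right_outer (a joint): how far the right lane's -y cheek has been pushed back, in m (0 = gripping, 0.007 = end stop; starts at 0 to 0.0015). Slides along the counter's y away from the block, stiffly (about 12 N), and stays where it is left.
- right_inner (a joint): how far the right lane's +y cheek has been pushed back, in m (0 = gripping, 0.007 = end stop; starts at 0 to 0.0015). Slides along the counter's y away from the block, stiffly (about 12 N), and stays where it is left.
- calculator: black calculator, 150 x 110 x 20 mm, origin under its centre; bystander
- coin_tray: blue open coin tray, 90 x 140 x 35 mm, near the machine's robot side, origin under its centre; bystander
- clear_box: clear open plastic box, 180 x 120 x 70 mm, origin under its centre; bystander
- donation_box: blue box with coloured dots, 90 x 90 x 150 mm, origin under its centre; bystander
- note_bundle: banded bundle of notes, 70 x 140 x 20 mm, origin under its centre; bystander
- coin_tube: upright yellow tube of coins, 28 mm diameter, 70 mm tall, origin under its centre; bystander
Things that resemble listed ones, but are neither listed nor needed, are in the scene too. There is more than one size of the part that bears orange_mid; the job needs the middle-sized.

How it is judged:
On the way:
1. the orange block, still down between its cheeks, has pushed both of them back (((horizontal distance between orange_mid and left_lane below 0.025 m and value of joint each of left_outer, left_inner above 0.003 m) or (horizontal distance between orange_mid and right_lane below 0.025 m and value of joint each of right_outer, right_inner above 0.003 m)) and z of orange_mid in the frame of counter below 0.125 m), for 0.1 s.
At the end, for the whole second after the job is handed in: The gripper holds the orange block still, within 0.26 rad of upright, within 25 mm of its lane's middle seen from above, its foot 2 to 45 mm above the cheek tops (centre 142 to 185 mm above the table), not touching the machine; both cheeks of its lane are pushed back over 3 mm (((horizontal distance between orange_mid and left_lane below 0.025 m and value of joint each of left_outer, left_inner above 0.003 m) or (horizontal distance between orange_mid and right_lane below 0.025 m and value of joint each of right_outer, right_inner above 0.003 m)) and z of orange_mid in the frame of counter between 0.1415 and 0.185 m and angle between orange_mid's own z axis and vertical below 0.26 rad and linear speed of orange below 0.02 m/s and contact force between the fingers and orange above 1 N and contact force between orange and counter below 0.2 N); the arm keeps its last pose, push and grip.
It fails at once if the gripper or arm pushed a cheek of the machine by itself (contact force between any of the fingers, the arm and left_outer above 4 N or contact force between any of the fingers, the arm and left_inner above 4 N or contact force between any of the fingers, the arm and right_outer above 4 N or contact force between any of the fingers, the arm and right_inner above 4 N).
It fails at once if the blue block was disturbed (moved over 10 mm) (distance of blue_mid from where it was at the start of the episode above 0.01 m).
It fails at once if a bystander was moved more than 25 mm (distance of any of calculator, coin_tray, clear_box, donation_box, note_bundle, coin_tube from where it was at the start of the episode above 0.025 m).
It also fails if it takes over 64 s, if anything falls off the work surface, if the arm or the gripper's body presses on something with over 40 N, if the wrist force passes 120 N, or if a joint passes its speed limit or range.

## Working session

There is one attempt and no reset: what is moved stays moved. The work goes in short steps, Python scripts to look and compute and a tool call to move; the robot and the scene stay as the last step left them, time stands still between calls to the robot, and variables do not carry over. Pictures are saved under pics/ and viewed, and the job is handed in when it is done.

Besides the shell and the picture viewer there is one more tool, called after ">>>" by a JSON object that holds its "name" and its "arguments", one argument or row to a line. jog_arm: Moves the arm, as the interface text tells. Its arguments: {"type":"object","properties":{"series":{"type":"array","items":{"type":"object","properties":{"x":{"type":"number"},"y":{"type":"number"},"z":{"type":"number"},"rx":{"type":"number"},"ry":{"type":"number"},"rz":{"type":"number"}}}},"claw":{"type":"number"}},"required":["series"]}

```bash
ls; mkdir -p pics; cat > h.py <<'E'
import numpy as np, cv2
from bench import robot, cams, ticket
def save(s,n): cv2.imwrite(f'pics/{n}.png',cv2.cvtColor(s['img'],cv2.COLOR_RGB2BGR))
E
python3 - <<'E'
from h import *
for n in ['scene','top']:
    s=cams.snapshot(n); save(s,n+'0'); print(n,s['shot'],s['mtx'],s['origin'],s['attitude'])
    for t in ['counter','orange_mid','blue_mid','left_outer','coin_tray']:
        print(t,[(np.round(d['bbox']).tolist(),round(d['p'],2)) for d in cams.look_for(t,s)][:4])
print(robot.get_obs())
E
```

```text
pics
scene 1 [[451.40860641   0.         320.61567613]
 [  0.         451.40860641 189.27251245]
 [  0.           0.           1.        ]] [1.5030214  0.06235686 0.83056784] [-2.21860282 -0.00409691  1.64381221]
counter [([250.0, 172.0, 181.0, 100.0], 0.77)]
orange_mid [([309.0, 260.0, 13.0, 21.0], 0.75), ([330.0, 191.0, 14.0, 33.0], 0.73)]
blue_mid [([292.0, 184.0, 15.0, 33.0], 0.74), ([190.0, 161.0, 53.0, 24.0], 0.28)]
left_outer [([346.0, 202.0, 6.0, 25.0], 0.65)]
coin_tray [([298.0, 169.0, 51.0, 24.0], 0.96)]
top 2 [[383.70505478   0.         326.14751907]
 [  0.         383.70505478 195.84688466]
 [  0.           0.           1.        ]] [ 0.43624593 -0.00733359  1.15634498] [-3.04742597  0.01602864 -1.54855694]
counter [([229.0, 126.0, 166.0, 102.0], 0.93)]
orange_mid [([246.0, 248.0, 22.0, 23.0], 0.67), ([335.0, 119.0, 0.0, 13.0], 0.45)]
blue_mid [([347.0, 182.0, 12.0, 9.0], 0.63)]
left_outer []
coin_tray []
{'time': 0.6, 'joint_positions': array([-1.30706316e+00,  8.71676268e-02,  1.37068606e+00, -1.32866965e-05,
        1.68361988e+00, -1.03147029e-01]), 'qvel': array([-0.0002121 ,  0.00034514,  0.00075294,  0.00078083,  0.00016232,
        0.00020453]), 'joint_torque': array([-8.82971726e-04, -3.39781094e+01, -3.02417386e+01,  7.16286921e-02,
        2.36796500e-02, -1.21972158e-05]), 'tool_pos': array([ 0.19725883, -0.51342501,  0.20553067]), 'ee_rot': array([ 3.14156726e+00, -1.17097652e-04, -1.20391762e+00]), 'wrist_force': array([ 0.23086162,  0.03388318, -0.28030312]), 'wrist_torque': array([-0.00403631, -0.00649441, -0.01667374]), 'width': 0.09382575969840685}
```

View pics/scene0.png

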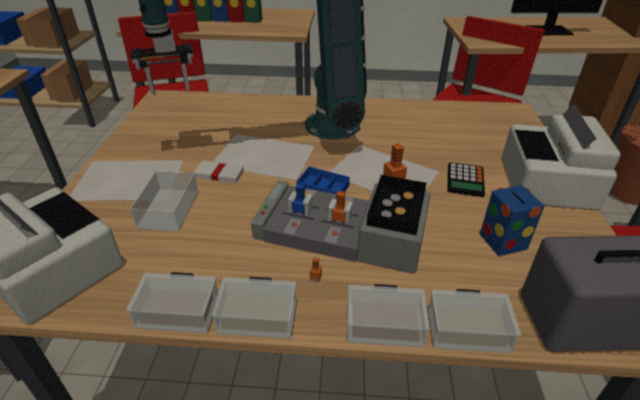

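View pics/top0.png

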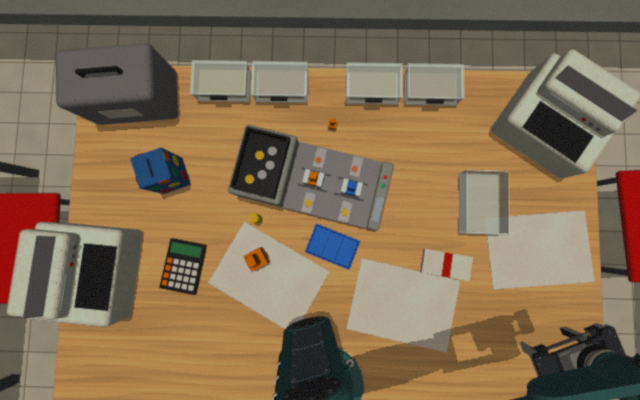

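```bash
python3 - <<'E'
import cv2
a=cv2.imread('pics/scene0.png')[150:300,230:450]; cv2.imwrite('pics/scene0z.png',cv2.resize(a,None,fx=3.6,fy=3.6,interpolation=cv2.INTER_CUBIC))
a=cv2.imread('pics/top0.png')[100:280,210:420]; cv2.imwrite('pics/top0z.png',cv2.resize(a,None,fx=3.3,fy=3.3,interpolation=cv2.INTER_CUBIC))
E
```

```text
(no output)
```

View pics/scene0z.png

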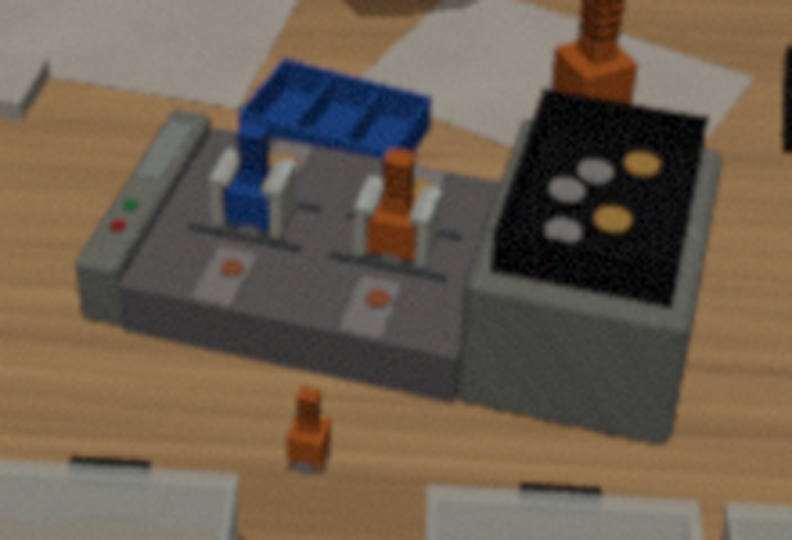

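View pics/top0z.png

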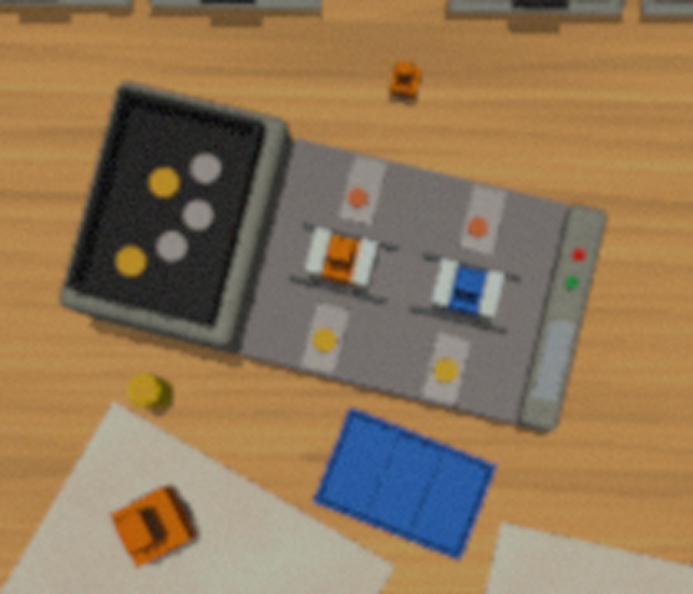

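The middle-sized orange block stands in the left lane, next to the hopper: its grip top is at about (313,176) in the top view, and the blue one's is at (351,186). The large one on the paper (256,259) and the small one (333,125) are look-alikes. Next I'll measure the pose.

```bash
cat >> h.py <<'E'
from scipy.spatial.transform import Rotation as R
from scipy.optimize import least_squares
def rot(s):
    a=np.asarray(s['attitude'],float); return a if a.shape==(3,3) else R.from_euler('xyz',a).as_matrix()
def proj(s,P):
    p=(np.atleast_2d(P)-s['origin'])@rot(s); q=p@np.asarray(s['mtx']).T; return q[:,:2]/q[:,2:]
def back(s,uv,z):
    d=rot(s)@np.linalg.inv(s['mtx'])@np.array([uv[0],uv[1],1.]); o=np.asarray(s['origin']); return o+d*(z-o[2])/d[2]
E
python3 - <<'E'
from h import *
s=cams.snapshot('top'); t=cams.snapshot('scene')
z=lambda u,v:(210+u/3.3,100+v/3.3); zs=lambda u,v:(230+u/3.6,150+v/3.6)
# counter model pts (counter frame) vs pixels
M=[((0,55,.13e3),z(341,252),0),((0,-55,130),z(467,284),0),((100,-160,60),z(606,212),0),((-100,-160,60),z(556,430),0),
((100,275,150),z(124,84),0),((-100,275,150),z(62,300),0),((100,125,150),z(290,122),0),((-100,125,150),z(228,352),0),
((0,55,130),zs(400,152),1),((100,275,150),zs(682,326),1),((100,125,45),zs(456,398),1),((100,-125,45),zs(124,322),1)]
def pose(p):
    c,n=np.cos(p[2]),np.sin(p[2]); return np.array([[c,-n],[n,c]])
def res(p,sep=False):
    o=[]
    for P,uv,k in M:
        w=np.r_[pose(p)@(np.array(P[:2])/1e3)+p[:2],P[2]/1e3]
        o.append(proj([s,t][k],w)[0]-np.array(uv))
    return np.array(o) if sep else np.ravel(o)
f=least_squares(res,[.5,0,-.2],loss='soft_l1'); print(f.x,np.degrees(f.x[2])); print(res(f.x,True).round(1))
for y in (.055,-.055): print(pose(f.x)@[0,y]+f.x[:2])
print('grip tops',back(s,z(341,252),.13),back(s,z(467,284),.13), back(t,zs(400,152),.13))
E
```

```text
[ 0.57364259 -0.00627157 -0.22359494] -12.811046594727062
[[ -0.1  -0.3]
 [  1.3  -0.3]
 [  1.5  -0.2]
 [  0.6   1.3]
 [ -4.6  -5.7]
 [ -5.7   0.5]
 [ -1.1  -4.1]
 [ -1.3  -1.6]
 [ -1.3  -0.5]
 [  3.7 -12.4]
 [ -1.  -12.8]
 [ -2.7 -11.9]]
[0.5858381  0.04735929]
[ 0.56144708 -0.05990243]
grip tops [0.58494008 0.04706055 0.13      ] [ 0.56066    -0.05639203  0.13      ] [0.58784991 0.05071028 0.13      ]
```

```bash
python3 - <<'E'
from h import *
s=cams.snapshot('top'); t=cams.snapshot('scene')
z=lambda u,v:(210+u/3.3,100+v/3.3); zs=lambda u,v:(230+u/3.6,150+v/3.6)
print('hopper150',[back(s,z(*p),.15)[:2].round(3) for p in [(124,84),(62,300),(228,352),(290,122)]])
print('strip60',[back(s,z(*p),.06)[:2].round(3) for p in [(606,212),(556,430),(522,418),(572,202)]])
print('deckcorner',back(s,z(290,140),.045),back(s,z(240,355),.045))
print('scene deck bottom',back(t,zs(456,398),0),back(t,zs(124,322),.0), back(t,zs(682,326),.15),back(t,zs(456,360),.045))
print('dots', [back(s,z(*p),.045)[:2].round(3) for p in [(357,197),(478,228),(324,340),(445,370)]])
for nm,p in [('slots',[(305,228),(398,248),(293,278),(385,300),(425,257),(518,277),(412,308),(505,331)])]:
  print([back(s,z(*q),.045)[:2].round(3) for q in p])
print('cheek tops',[back(s,z(*q),.092)[:2].round(3) for q in [(324,252),(359,262),(447,283),(488,292)]])
# orange/blue masks
a=s['img'].astype(int); hsv=cv2.cvtColor(s['img'],cv2.COLOR_RGB2HSV)
for nm,lo,hi,box in [('or',5,16,(300,165,330,190)),('bl',100,125,(338,172,368,200))]:
  x0,y0,x1,y1=box; h=hsv[y0:y1,x0:x1]; m=(h[...,0]>=lo)&(h[...,0]<=hi)&(h[...,1]>120)
  v,u=np.nonzero(m); print(nm,m.sum(),u.mean()+x0,v.mean()+y0, u.min()+x0,u.max()+x0,v.min()+y0,v.max()+y0)
  print(back(s,(u.mean()+x0,v.mean()+y0),.095))
im=cv2.cvtColor(s['img'],cv2.COLOR_RGB2BGR)[160:205,290:375]; cv2.imwrite('pics/topc.png',cv2.resize(im,None,fx=9,fy=9,interpolation=cv2.INTER_CUBIC))
im=cv2.cvtColor(t['img'],cv2.COLOR_RGB2BGR)[175:235,280:365]; cv2.imwrite('pics/scc.png',cv2.resize(im,None,fx=9,fy=9,interpolation=cv2.INTER_CUBIC))
E
```

```text
hopper150 [array([0.717, 0.226]), array([0.539, 0.269]), array([0.5  , 0.134]), array([0.688, 0.09 ])]
strip60 [array([ 0.635, -0.18 ]), array([ 0.444, -0.138]), array([ 0.454, -0.109]), array([ 0.643, -0.15 ])]
deckcorner [0.6974325  0.09977405 0.045     ] [0.5039502  0.13824088 0.045     ]
scene deck bottom [0.69835422 0.09814145 0.        ] [ 0.64013101 -0.14697769  0.        ] [0.77339448 0.22732661 0.15      ] [0.70641795 0.09586845 0.045     ]
dots [array([0.647, 0.039]), array([ 0.621, -0.069]), array([0.519, 0.065]), array([ 0.495, -0.042])]
[array([0.618, 0.084]), array([0.602, 0.001]), array([0.573, 0.093]), array([0.555, 0.012]), array([ 0.594, -0.023]), array([ 0.578, -0.105]), array([ 0.549, -0.012]), array([ 0.53 , -0.095])]
cheek tops [array([0.59 , 0.064]), array([0.582, 0.034]), array([ 0.566, -0.041]), array([ 0.559, -0.076])]
or 115 312.55652173913046 178.15652173913043 307 318 171 185
[0.58491608 0.05095748 0.095     ]
bl 114 351.06140350877195 187.56140350877192 346 356 181 194
[ 0.56067449 -0.05687172  0.095     ]
```

View pics/topc.png

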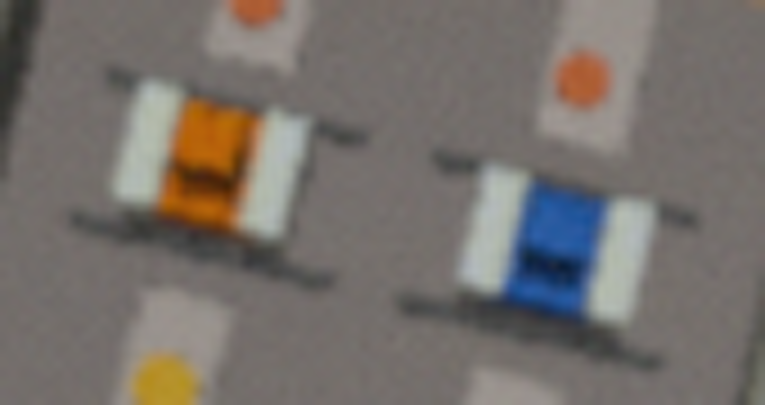

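View pics/scc.png

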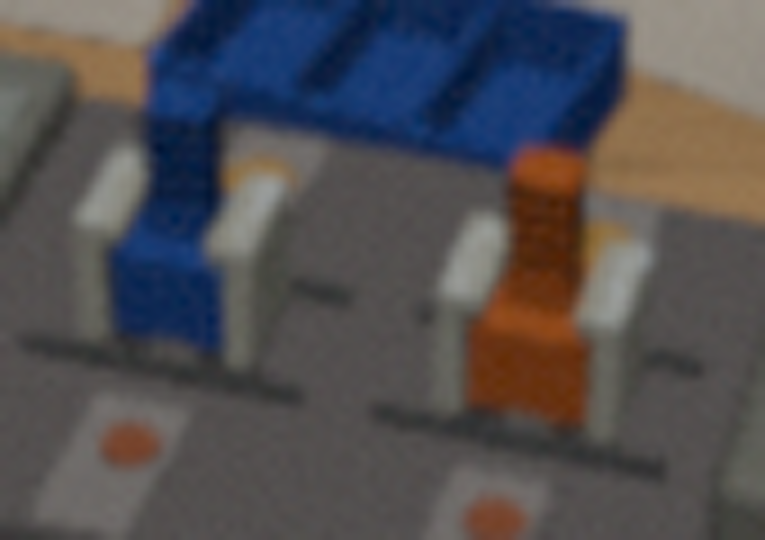

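>>> {"name": "jog_arm", "arguments": {
  "series": [
    {"rz":-7.06,"z":-0.005},
    {"rz":-7.06,"z":-0.005},
    {"rz":-7.06,"z":-0.005},
    {"rz":-7.06,"z":-0.005},
    {"rz":-7.06,"z":-0.005},
    {"rz":-7.06,"z":-0.005},
    {"rz":-7.06,"z":-0.005},
    {"rz":-7.06},
    {}
  ],
  "claw": 1
}}

```text
invalid input
```

>>> {"name": "jog_arm", "arguments": {
  "series": [
    {"x":0,"y":0,"z":-0.005,"rx":0,"ry":0,"rz":-7.06},
    {"x":0,"y":0,"z":-0.005,"rx":0,"ry":0,"rz":-7.06},
    {"x":0,"y":0,"z":-0.005,"rx":0,"ry":0,"rz":-7.06},
    {"x":0,"y":0,"z":-0.005,"rx":0,"ry":0,"rz":-7.06},
    {"x":0,"y":0,"z":-0.005,"rx":0,"ry":0,"rz":-7.06},
    {"x":0,"y":0,"z":-0.005,"rx":0,"ry":0,"rz":-7.06},
    {"x":0,"y":0,"z":-0.005,"rx":0,"ry":0,"rz":-7.06},
    {"x":0,"y":0,"z":-0.005,"rx":0,"ry":0,"rz":-7.06}
  ],
  "claw": 1
}}

```text
time: 1.47
tool_pos: [0.1971, -0.5126, 0.2454]
ee_rot: [-3.138, 0.001, -0.2]
wrist_force: [-0.5, -0.9, -0.3]
width: 0.0942
```

>>> {"name": "jog_arm", "arguments": {
  "series": [
    {"x":0.015,"y":-0.035,"rz":1.0},
    {"x":0.015,"y":-0.035},
    {"x":0.015,"y":-0.035},
    {"x":0.015,"y":-0.035},
    {"x":0.015,"y":-0.035},
    {"x":0.015,"y":-0.035},
    {"x":0.015,"y":-0.035},
    {"x":0.015,"y":-0.035},
    {"x":0.015,"y":-0.035},
    {"x":0.015,"y":-0.035},
    {"x":0.015,"y":-0.035},
    {"x":0.015,"y":-0.035}
  ]
}}

```text
invalid input
```

>>> {"name": "jog_arm", "arguments": {
  "series": [
    {"x":0.015,"y":-0.035,"z":0,"rx":0,"ry":0,"rz":1.0},
    {"x":0.015,"y":-0.035,"z":0,"rx":0,"ry":0,"rz":0},
    {"x":0.015,"y":-0.035,"z":0,"rx":0,"ry":0,"rz":0},
    {"x":0.015,"y":-0.035,"z":0,"rx":0,"ry":0,"rz":0},
    {"x":0.015,"y":-0.035,"z":0,"rx":0,"ry":0,"rz":0},
    {"x":0.015,"y":-0.035,"z":0,"rx":0,"ry":0,"rz":0},
    {"x":0.015,"y":-0.035,"z":0,"rx":0,"ry":0,"rz":0},
    {"x":0.015,"y":-0.035,"z":0,"rx":0,"ry":0,"rz":0},
    {"x":0.015,"y":-0.035,"z":0,"rx":0,"ry":0,"rz":0},
    {"x":0.015,"y":-0.035,"z":0,"rx":0,"ry":0,"rz":0},
    {"x":0.015,"y":-0.035,"z":0,"rx":0,"ry":0,"rz":0},
    {"x":0.015,"y":-0.035,"z":0,"rx":0,"ry":0,"rz":0}
  ],
  "claw": 1
}}

```text
time: 2.47
tool_pos: [0.4693, -0.1318, 0.2468]
ee_rot: [3.139, -0.004, -0.229]
wrist_force: [0.6, -0.4, 0.0]
width: 0.0941
```

>>> {"name": "jog_arm", "arguments": {
  "series": [
    {"x":0.013,"y":-0.036,"z":0.005,"rx":0,"ry":0,"rz":0},
    {"x":0.013,"y":-0.036,"z":0.005,"rx":0,"ry":0,"rz":0},
    {"x":0.013,"y":-0.036,"z":0.005,"rx":0,"ry":0,"rz":0},
    {"x":0.013,"y":-0.036,"z":0.005,"rx":0,"ry":0,"rz":0},
    {"x":0.013,"y":-0.036,"z":0.005,"rx":0,"ry":0,"rz":0},
    {"x":0,"y":0,"z":0,"rx":0,"ry":0,"rz":0},
    {"x":0,"y":0,"z":0,"rx":0,"ry":0,"rz":0}
  ],
  "claw": 1
}}

```text
time: 3.05
tool_pos: [0.5804, 0.0452, 0.2205]
ee_rot: [3.14, -0.007, -0.218]
wrist_force: [0.0, -0.5, -0.1]
width: 0.0939
```

```bash
python3 - <<'E'
from h import *
s=cams.snapshot('wrist'); save(s,'w1'); print(s['mtx'],s['origin'],s['attitude']); o=robot.get_obs(); print(o['tool_pos'],o['ee_rot'])
print(cams.look_for('orange_mid',s))
E
```

```text
[[309.70691629   0.         323.604015  ]
 [  0.         309.70691629 196.68680757]
 [  0.           0.           1.        ]] [0.59547888 0.12034944 0.39938797] [ 2.87367535 -0.00800307 -0.21873628]
[0.58008786 0.04522234 0.22014796] [ 3.14116443 -0.00654586 -0.21865603]
[{'bbox': [71.9, 70.4, 81.1, 55.1], 'p': 0.89}, {'bbox': [447.8, 170.2, 32.0, 26.2], 'p': 0.85}, {'bbox': [312.6, 170.2, 35.6, 30.8], 'p': 0.76}, {'bbox': [311.1, 242.1, 31.9, 27.0], 'p': 0.24}]
```

View pics/w1.png

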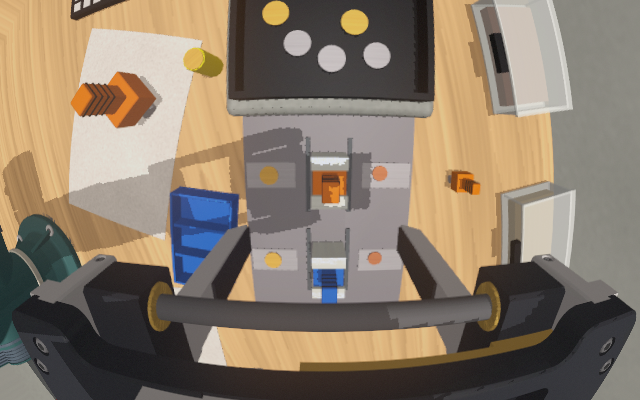

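```bash
cat >> h.py <<'E'
def wback(s,uv,z):
    K=s['mtx']; a=np.array([(uv[0]-K[0][2])/K[0][0],(uv[1]-K[1][2])/K[1][1]]); r=np.hypot(*a)
    d=np.r_[np.sin(r)*a/max(r,1e-9),np.cos(r)]; d=rot(s)@d; o=np.asarray(s['origin']); return o+d*(z-o[2])/d[2]
E
python3 - <<'E'
from h import *
s=cams.snapshot('wrist')
for n,p in [('dots',[(380,173),(375,258),(268,175),(273,260)])]: print(n,[wback(s,q,.045)[:2].round(4) for q in p])
im=cv2.cvtColor(s['img'],cv2.COLOR_RGB2BGR)[130:310,230:430]; cv2.imwrite('pics/w1z.png',cv2.resize(im,None,fx=4,fy=3.33,interpolation=cv2.INTER_CUBIC)); 
E
```

```text
dots [array([0.6477, 0.037 ]), array([ 0.6231, -0.071 ]), array([0.5184, 0.0638]), array([ 0.4945, -0.0445])]
```

View pics/w1z.png

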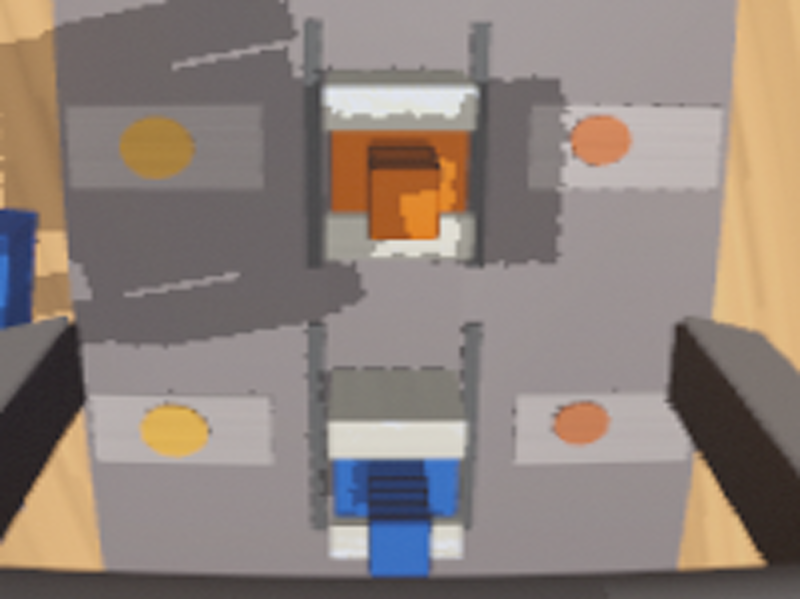

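```bash
python3 - <<'E'
from h import *
s=cams.snapshot('wrist'); z=lambda u,v:(230+u/4,130+v/3.333)
pr=lambda n,ps,h: print(n,[wback(s,z(*q),h)[:2].round(4) for q in ps])
pr('orange top c+corners',[(404,203),(370,167),(438,167),(440,240),(370,240)],.13)
pr('blue top',[(370,522),(430,522)],.13)
pr('shoulder corners',[(330,130),(468,130)],.083)
pr('lips: orange outer inner edge, inner lip inner edge L',[(325,85),(477,87),(326,130),(470,130),(328,212),(474,212),(330,260),(473,260)],.092)
pr('blue cheeks',[(330,422),(466,422),(332,460),(462,460)],.092)
pr('slots',[(312,18),(480,22),(314,265),(476,265)],.045)
pr('slot2',[(318,322),(470,322)],.045)
print(robot.get_obs()['tool_pos'])
E
```

```text
orange top c+corners [array([0.5886, 0.0491]), array([0.5833, 0.0605]), array([0.5981, 0.0572]), array([0.5943, 0.0371]), array([0.5788, 0.0407])]
blue top [array([ 0.559 , -0.0466]), array([ 0.5738, -0.0501])]
shoulder corners [array([0.5738, 0.0643]), array([0.6088, 0.0564])]
lips: orange outer inner edge, inner lip inner edge L [array([0.5763, 0.0796]), array([0.6134, 0.0706]), array([0.5734, 0.0661]), array([0.6089, 0.0581]), array([0.568, 0.041]), array([0.6047, 0.0326]), array([0.565 , 0.0258]), array([0.6013, 0.0174])]
blue cheeks [array([ 0.5519, -0.0291]), array([ 0.5885, -0.0376]), array([ 0.549 , -0.0432]), array([ 0.5846, -0.0515])]
slots [array([0.5751, 0.0972]), array([0.6217, 0.0853]), array([0.5552, 0.0109]), array([ 0.6028, -0.    ])]
slot2 [array([ 0.5513, -0.0108]), array([ 0.5967, -0.0213])]
[0.57972928 0.04260602 0.22153827]
```

```bash
python3 - <<'E'
from h import *
for i in range(4): cams.snapshot('top'); o=robot.get_obs(); print(o['time'],o['tool_pos'].round(4),o['ee_rot'].round(4),o['qvel'].round(3))
E
```

```text
3.3 [0.5798 0.0424 0.2218] [ 3.1407 -0.0092 -0.2232] [-0.004 -0.004 -0.001 -0.    -0.001  0.002]
3.35 [0.5798 0.0424 0.2219] [ 3.1409 -0.0095 -0.2234] [ 0.    -0.001 -0.001  0.001 -0.001  0.002]
3.4 [0.5799 0.0425 0.2219] [ 3.141  -0.0094 -0.2233] [ 0.002  0.    -0.001  0.002 -0.001  0.001]
3.45 [0.5799 0.0426 0.2219] [ 3.1411 -0.0095 -0.2231] [ 0.005  0.006  0.     0.001 -0.002  0.   ]
```

>>> {"name": "jog_arm", "arguments": {
  "series": [
    {"x":0.007,"y":-0.008,"z":0,"rx":0,"ry":-0.54,"rz":-0.5},
    {"x":0,"y":0,"z":0,"rx":0,"ry":0,"rz":0},
    {"x":0,"y":0,"z":0.02,"rx":0,"ry":0,"rz":0},
    {"x":0,"y":0,"z":0.02,"rx":0,"ry":0,"rz":0},
    {"x":0,"y":0,"z":0.02,"rx":0,"ry":0,"rz":0},
    {"x":0,"y":0,"z":0.015,"rx":0,"ry":0,"rz":0},
    {"x":0,"y":0,"z":0,"rx":0,"ry":0,"rz":0},
    {"x":0,"y":0,"z":0,"rx":0,"ry":0,"rz":0}
  ],
  "claw": 1
}}

```text
time: 4.12
tool_pos: [0.5883, 0.0427, 0.1496]
ee_rot: [3.141, -0.009, -0.223]
wrist_force: [0.2, -0.4, 0.4]
width: 0.0941
```

```bash
python3 - <<'E'
from h import *
s=cams.snapshot('wrist'); save(s,'w2'); o=robot.get_obs(); print(o['tool_pos'],o['ee_rot'])
E
```

```text
[0.58817829 0.04272847 0.14956346] [ 3.14087133 -0.00838361 -0.22295958]
```

View pics/w2.png

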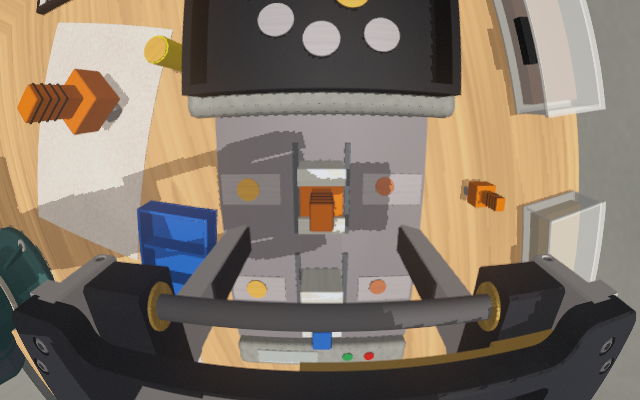

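```bash
python3 - <<'E'
from h import *
s=cams.snapshot('wrist'); im=cv2.cvtColor(s['img'],cv2.COLOR_RGB2BGR)[140:250,270:370]; cv2.imwrite('pics/w2z.png',cv2.resize(im,None,fx=5,fy=5,interpolation=cv2.INTER_CUBIC)); print(s['origin'],s['attitude'])
E
```

```text
[0.60341592 0.11768633 0.32850057] [ 2.87431046 -0.00923162 -0.22352388]
```

View pics/w2z.png

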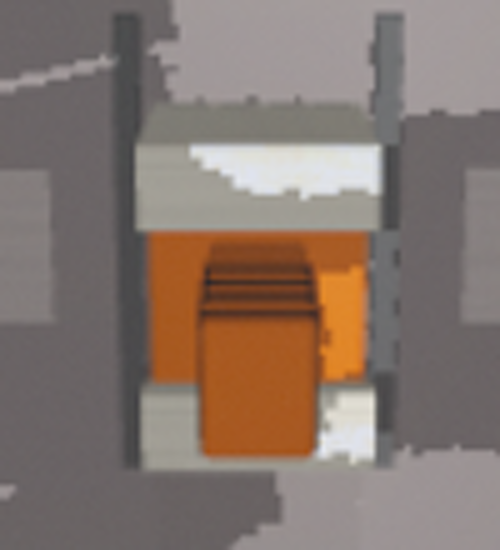

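```bash
python3 - <<'E'
from h import *
s=cams.snapshot('wrist'); z=lambda u,v:(270+u/5,140+v/5)
for n,ps,h in [('top',[(259,386),(200,316),(318,316),(318,458),(202,458)],.13),('lips',[(136,144),(381,144),(136,230),(380,230),(141,384),(376,384),(141,468),(376,468)],.092)]:
  w=np.array([wback(s,z(*q),h)[:2] for q in ps]); print(n,w.round(4).tolist(),w.mean(0))
o=robot.get_obs(); print(o['tool_pos'],o['ee_rot'])
E
```

```text
top [[0.5893, 0.0504], [0.5838, 0.0619], [0.5992, 0.0583], [0.5949, 0.0383], [0.5793, 0.0419]] [0.58928934 0.05015959]
lips [[0.5767, 0.0806], [0.6139, 0.072], [0.5734, 0.0672], [0.6109, 0.0586], [0.568, 0.0422], [0.6051, 0.0336], [0.5643, 0.0279], [0.6022, 0.0192]] [0.58933279 0.0501566 ]
[0.58918935 0.04301292 0.15085162] [-3.14155784 -0.01109582 -0.22261954]
```

>>> {"name": "jog_arm", "arguments": {
  "series": [
    {"x":-0.001,"y":-0.004,"z":0,"rx":0,"ry":-0.3,"rz":0},
    {"x":-0.001,"y":-0.004,"z":0,"rx":0,"ry":-0.3,"rz":0},
    {"x":0,"y":0,"z":0,"rx":0,"ry":0,"rz":0},
    {"x":0,"y":0,"z":0,"rx":0,"ry":0,"rz":0},
    {"x":0,"y":0,"z":0,"rx":0,"ry":0,"rz":0}
  ],
  "claw": 1
}}

```text
time: 4.68
tool_pos: [0.5914, 0.0524, 0.156]
ee_rot: [-3.14, -0.008, -0.222]
wrist_force: [0.0, 0.4, 0.5]
width: 0.0942
```

>>> {"name": "jog_arm", "arguments": {
  "series": [
    {"x":-0.001,"y":0.002,"z":0.012,"rx":0,"ry":-0.3,"rz":0},
    {"x":-0.001,"y":0.001,"z":0.012,"rx":0,"ry":-0.3,"rz":0},
    {"x":0,"y":0,"z":0.012,"rx":0,"ry":0,"rz":0},
    {"x":0,"y":0,"z":0.004,"rx":0,"ry":0,"rz":0}
  ],
  "claw": 1
}}

```text
time: 5.02
tool_pos: [0.5895, 0.0498, 0.1138]
ee_rot: [-3.139, 0.001, -0.222]
wrist_force: [-0.4, -0.9, -0.8]
width: 0.0941
```

```bash
python3 - <<'E'
from h import *
for i in range(3): cams.snapshot('top'); o=robot.get_obs(); print(o['time'],o['tool_pos'].round(4),o['ee_rot'].round(4),o['wrist_force'].round(1))
E
```

```text
5.0667 [0.5891 0.0498 0.1132] [-3.1395e+00  2.0000e-03 -2.2200e-01] [-0.9  0.2 -0.7]
5.1167 [0.5896 0.0498 0.1144] [-3.1391e+00  7.0000e-04 -2.2190e-01] [-0.3  0.1 -1. ]
5.1667 [0.5903 0.0499 0.1158] [-3.1386e+00 -1.5000e-03 -2.2180e-01] [-0.4  0.   0.7]
```

>>> {"name": "jog_arm", "arguments": {
  "series": [
    {"x":0,"y":0,"z":0.006,"rx":0,"ry":0,"rz":0},
    {"x":0,"y":0,"z":0.006,"rx":0,"ry":0,"rz":0}
  ],
  "claw": 1
}}

```text
time: 5.33
tool_pos: [0.5918, 0.0499, 0.1053]
ee_rot: [-3.138, -0.006, -0.222]
wrist_force: [-0.7, 0.4, 0.6]
width: 0.0941
```

```bash
python3 - <<'E'
from h import *
for i in range(3): cams.snapshot('top'); o=robot.get_obs(); print(o['time'],o['tool_pos'].round(4),o['ee_rot'].round(4),o['wrist_force'].round(1))
E
```

```text
5.3833 [0.5912 0.0499 0.104 ] [-3.1381 -0.0039 -0.2219] [-0.5  0.9  0.1]
5.4333 [0.5911 0.0499 0.1043] [-3.1382 -0.0035 -0.2219] [-1.  -0.5 -0.1]
5.4833 [0.5913 0.0499 0.1049] [-3.138  -0.0042 -0.2219] [-0.6 -0.3 -0.4]
```

>>> {"name": "jog_arm", "arguments": {
  "series": [
    {"x":-0.002,"y":0,"z":0.001,"rx":0,"ry":0,"rz":0},
    {"x":0,"y":0,"z":0.001,"rx":0,"ry":0,"rz":0},
    {"x":0,"y":0,"z":0,"rx":0,"ry":0,"rz":0},
    {"x":0,"y":0,"z":0,"rx":0,"ry":0,"rz":0}
  ],
  "claw": 0
}}

```text
time: 5.82
tool_pos: [0.5898, 0.0505, 0.1038]
ee_rot: [-3.138, -0.006, -0.222]
wrist_force: [1.0, -0.3, 0.1]
width: 0.071
```

```bash
python3 - <<'E'
from h import *
for i in range(4): s=cams.snapshot('wrist'); o=robot.get_obs(); print(o['time'],o['tool_pos'].round(4),o['ee_rot'].round(4),o['wrist_force'].round(1),o['width'])
save(s,'w3')
E
```

```text
5.8667 [0.5899 0.0504 0.1039] [-3.1375 -0.0064 -0.2218] [-0.8 -0.3  0.4] 0.0663530734322292
5.9167 [0.5899 0.0504 0.1039] [-3.1376 -0.0063 -0.2218] [-0.1 -0.2  0.1] 0.06250432085449126
5.9667 [0.5899 0.0504 0.1038] [-3.1376 -0.0063 -0.2217] [ 0.2  0.  -0.3] 0.058736024984684734
6.0167 [0.5899 0.0504 0.1038] [-3.1376 -0.0062 -0.2218] [ 0.4 -0.2 -0.5] 0.054628662549885416
```

View pics/w3.png

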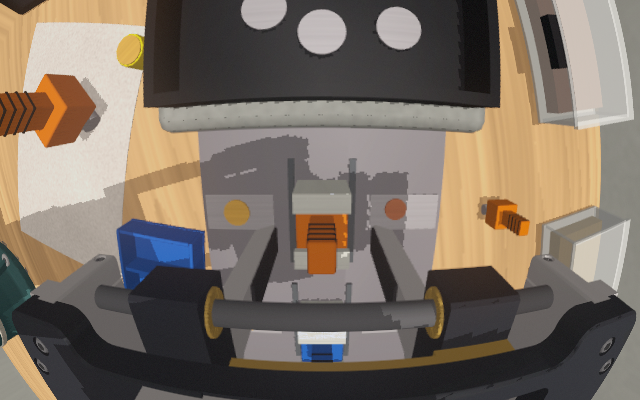

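```bash
python3 - <<'E'
from h import *
for i in range(14): s=cams.snapshot('wrist')
o=robot.get_obs(); print(o['time'],o['tool_pos'].round(4),o['ee_rot'].round(4),o['wrist_force'].round(1),o['wrist_torque'].round(2),o['width'])
save(s,'w4')
E
```

```text
6.7167 [0.5895 0.0505 0.1036] [-3.1376 -0.0053 -0.2218] [-0.8  0.4  0.9] [ 0.06  0.16 -0.03] 0.015576152707530206
```

View pics/w4.png

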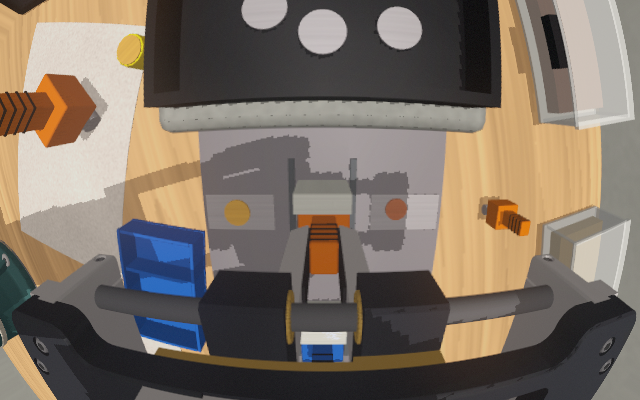

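>>> {"name": "jog_arm", "arguments": {
  "series": [
    {"x":0,"y":-0.0021,"z":0,"rx":-2,"ry":0,"rz":0},
    {"x":0,"y":-0.0021,"z":0,"rx":-2,"ry":0,"rz":0},
    {"x":0,"y":-0.0021,"z":0,"rx":-2,"ry":0,"rz":0}
  ],
  "claw": 0
}}

```text
time: 6.97
tool_pos: [0.5902, 0.0541, 0.1034]
ee_rot: [3.036, -0.004, -0.226]
wrist_force: [-2.5, -4.1, 1.1]
width: 0.016
```

```bash
cat >> h.py <<'E'
T0=np.array([.5895,.0503,.0]); YAW=-.222
def st(n=2):
    for i in range(n): s=cams.snapshot('wrist')
    o=robot.get_obs(); r=R.from_euler('xyz',o['ee_rot']).as_matrix()
    c=np.array([np.cos(YAW),np.sin(YAW),0]); y=np.array([-c[1],c[0],0])
    d=o['tool_pos']-T0; za=-r[:,2]
    tilt=np.degrees(np.arctan2(za@y,za[2]));   # + = toward +y
    L=.0606; piv=o['tool_pos']-L*za
    print('t%.2f cx %.1f cy %.1f z %.1f mm tilt(+y) %.2f tiltx %.2f yaw %.3f piv cy %.1f z %.1f | Fx %.1f Fy %.1f Fz %.1f w %.4f'%(o['time'],d@c*1e3,d@y*1e3,d[2]*1e3,tilt,np.degrees(np.arctan2(za@c,za[2])),o['ee_rot'][2],(piv-T0)@y*1e3,piv[2]*1e3,o['wrist_force']@c,o['wrist_force']@y,o['wrist_force'][2],o['width']),o['wrist_torque'].round(2))
    return s
E
python3 -c "
from h import *
st(1);st(1);st(1)"
```

```text
t7.02 cx -0.2 cy 4.5 z 103.2 mm tilt(+y) 6.17 tiltx -0.24 yaw -0.224 piv cy -2.0 z 43.0 | Fx -0.6 Fy -5.4 Fz 2.7 w 0.0159 [-0.98  0.47  0.  ]
t7.07 cx -0.2 cy 4.5 z 103.2 mm tilt(+y) 6.05 tiltx -0.24 yaw -0.224 piv cy -1.9 z 43.0 | Fx -1.1 Fy -4.2 Fz 1.8 w 0.0161 [-0.86  0.38 -0.01]
t7.12 cx -0.2 cy 4.4 z 103.3 mm tilt(+y) 5.95 tiltx -0.24 yaw -0.224 piv cy -1.9 z 43.0 | Fx -1.3 Fy -4.3 Fz 1.2 w 0.0157 [-0.84  0.43  0.04]
```

>>> {"name": "jog_arm", "arguments": {
  "series": [
    {"x":0,"y":-0.0035,"z":0,"rx":-2,"ry":0,"rz":0},
    {"x":0,"y":-0.0035,"z":0,"rx":-2,"ry":0,"rz":0},
    {"x":0,"y":-0.003,"z":0,"rx":-1,"ry":0,"rz":0}
  ],
  "claw": 0
}}

```text
time: 7.37
tool_pos: [0.5915, 0.0597, 0.1028]
ee_rot: [2.945, -0.004, -0.23]
wrist_force: [-2.0, -5.6, 1.9]
width: 0.0164
```

```bash
python3 -c "
from h import *
st(1);s=st(1);save(s,'w5')
s=cams.snapshot('scene')
im=cv2.cvtColor(s['img'],cv2.COLOR_RGB2BGR)[165:245,280:380]; cv2.imwrite('pics/s5.png',cv2.resize(im,None,fx=7,fy=7,interpolation=cv2.INTER_CUBIC))"
```

```text
t7.42 cx -0.1 cy 9.9 z 102.7 mm tilt(+y) 11.30 tiltx -0.13 yaw -0.229 piv cy -2.0 z 43.3 | Fx -0.6 Fy -5.2 Fz 4.0 w 0.0158 [-1.12  0.39 -0.01]
t7.47 cx -0.1 cy 9.8 z 102.7 mm tilt(+y) 11.22 tiltx -0.12 yaw -0.229 piv cy -2.0 z 43.3 | Fx -1.3 Fy -4.7 Fz 3.1 w 0.0157 [-0.91  0.38  0.04]
```

View pics/s5.png

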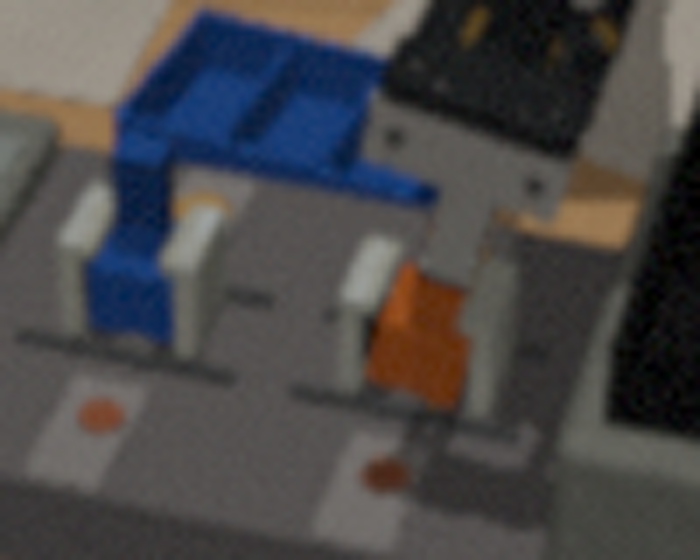

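View pics/w5.png

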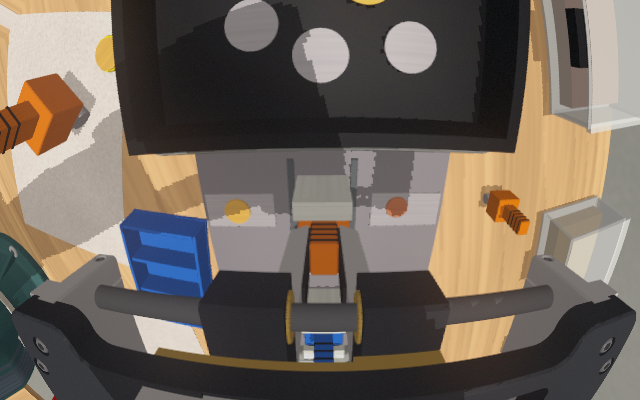

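>>> {"name": "jog_arm", "arguments": {
  "series": [
    {"x":0,"y":-0.004,"z":0,"rx":-1,"ry":0,"rz":0},
    {"x":0,"y":-0.004,"z":0,"rx":-1,"ry":0,"rz":0}
  ],
  "claw": 0
}}

```text
time: 7.68
tool_pos: [0.5922, 0.0621, 0.1026]
ee_rot: [2.904, -0.003, -0.234]
wrist_force: [-3.1, -7.5, 4.7]
width: 0.0158
```

```bash
python3 -c "
from h import *
st(1);s=st(1)"
```

```text
t7.73 cx 0.0 cy 12.4 z 102.5 mm tilt(+y) 13.70 tiltx -0.01 yaw -0.233 piv cy -1.9 z 43.6 | Fx -2.3 Fy -7.7 Fz 4.2 w 0.0159 [-1.52  0.64  0.01]
t7.78 cx 0.0 cy 12.4 z 102.5 mm tilt(+y) 13.63 tiltx -0.01 yaw -0.233 piv cy -1.9 z 43.6 | Fx -0.5 Fy -7.0 Fz 3.5 w 0.0157 [-1.44  0.6  -0.02]
```

>>> {"name": "jog_arm", "arguments": {
  "series": [
    {"x":0,"y":0.0033,"z":0,"rx":3,"ry":0,"rz":0},
    {"x":0,"y":0.0033,"z":0,"rx":3,"ry":0,"rz":0},
    {"x":0,"y":0.0033,"z":0,"rx":3,"ry":0,"rz":0},
    {"x":0,"y":0.0033,"z":0,"rx":3,"ry":0,"rz":0},
    {"x":0,"y":0.0033,"z":0,"rx":2,"ry":0,"rz":0}
  ],
  "claw": 0
}}

```text
time: 8.2
tool_pos: [0.589, 0.0487, 0.1036]
ee_rot: [-3.118, -0.003, -0.229]
wrist_force: [0.6, 3.7, 1.2]
width: 0.0156
```

```bash
python3 -c "
from h import *
st(1);s=st(1);save(s,'w6')"
```

```text
t8.25 cx -0.1 cy -1.9 z 103.7 mm tilt(+y) -1.50 tiltx -0.14 yaw -0.230 piv cy -0.3 z 43.1 | Fx 0.6 Fy 3.0 Fz -1.8 w 0.0163 [ 0.64 -0.13  0.02]
t8.30 cx -0.2 cy -1.8 z 103.6 mm tilt(+y) -1.30 tiltx -0.14 yaw -0.231 piv cy -0.4 z 43.0 | Fx -1.5 Fy 2.0 Fz -1.7 w 0.0156 [ 0.52 -0.03 -0.  ]
```

View pics/w6.png

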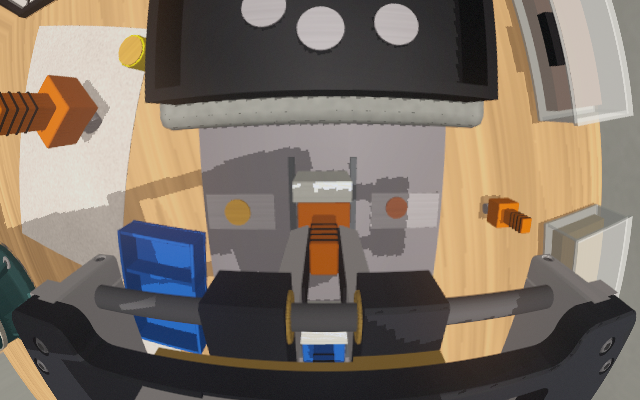

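>>> {"name": "jog_arm", "arguments": {
  "series": [
    {"x":0,"y":0.0033,"z":0,"rx":2.5,"ry":0,"rz":0},
    {"x":0,"y":0.0033,"z":0,"rx":2.5,"ry":0,"rz":0},
    {"x":0,"y":0.0035,"z":0,"rx":2.5,"ry":0,"rz":0},
    {"x":0,"y":0.0035,"z":0,"rx":2,"ry":0,"rz":0}
  ],
  "claw": 0
}}

```text
time: 8.63
tool_pos: [0.5876, 0.043, 0.1038]
ee_rot: [-2.938, -0.005, -0.224]
wrist_force: [-0.4, 3.5, -0.2]
width: 0.016
```

```bash
python3 -c "
from h import *
st(1);s=st(1)"
```

```text
t8.68 cx -0.3 cy -8.2 z 103.6 mm tilt(+y) -11.76 tiltx -0.28 yaw -0.225 piv cy 4.2 z 44.3 | Fx -1.1 Fy 5.4 Fz 1.3 w 0.0155 [ 1.1  -0.09  0.06]
t8.73 cx -0.3 cy -8.0 z 103.6 mm tilt(+y) -11.62 tiltx -0.28 yaw -0.226 piv cy 4.2 z 44.2 | Fx -0.3 Fy 4.8 Fz -0.1 w 0.0159 [ 0.87 -0.09  0.03]
```

Tilt is there, but the translation lags, so I'll push further along y.

>>> {"name": "jog_arm", "arguments": {
  "series": [
    {"x":0,"y":0.005,"z":0.0003,"rx":0.5,"ry":0,"rz":0},
    {"x":0,"y":0.005,"z":0.0003,"rx":0.5,"ry":0,"rz":0},
    {"x":0,"y":0.005,"z":0,"rx":0.5,"ry":0,"rz":0}
  ],
  "claw": 0
}}

```text
time: 8.98
tool_pos: [0.5869, 0.04, 0.1038]
ee_rot: [-2.894, -0.007, -0.22]
wrist_force: [0.9, 8.5, 1.5]
width: 0.0156
```

```bash
python3 -c "
from h import *
st(1);s=st(1);save(s,'w7')
s=cams.snapshot('scene')
im=cv2.cvtColor(s['img'],cv2.COLOR_RGB2BGR)[165:245,280:380]; cv2.imwrite('pics/s7.png',cv2.resize(im,None,fx=7,fy=7,interpolation=cv2.INTER_CUBIC))"
```

```text
t9.03 cx -0.3 cy -10.9 z 103.8 mm tilt(+y) -14.23 tiltx -0.34 yaw -0.220 piv cy 4.0 z 45.0 | Fx -1.3 Fy 8.7 Fz 1.9 w 0.0158 [ 1.84 -0.16  0.07]
t9.08 cx -0.3 cy -10.9 z 103.8 mm tilt(+y) -14.19 tiltx -0.34 yaw -0.220 piv cy 4.0 z 45.0 | Fx -1.1 Fy 7.6 Fz 2.1 w 0.0161 [ 1.76 -0.09  0.06]
```

View pics/s7.png

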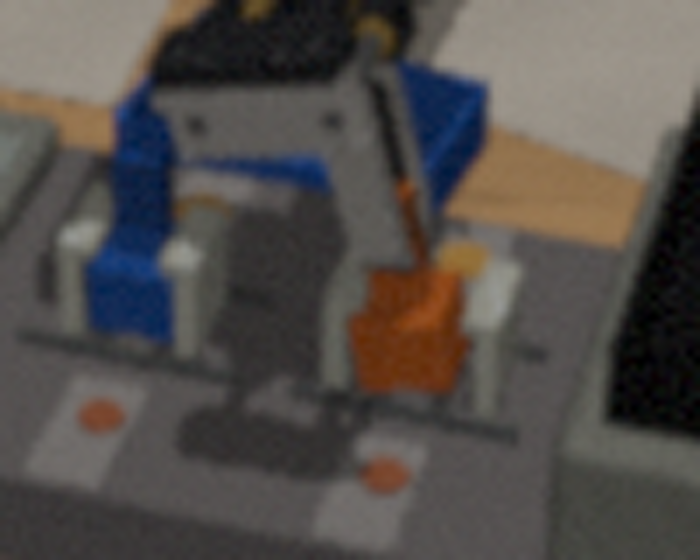

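>>> {"name": "jog_arm", "arguments": {
  "series": [
    {"x":0,"y":0.005,"z":0.0008,"rx":0.5,"ry":0,"rz":0},
    {"x":0,"y":0.005,"z":0.0008,"rx":0.5,"ry":0,"rz":0}
  ],
  "claw": 0
}}

```text
time: 9.3
tool_pos: [0.5865, 0.0386, 0.1036]
ee_rot: [-2.867, -0.009, -0.214]
wrist_force: [-0.4, 7.3, 5.5]
width: 0.0159
```

```bash
python3 -c "
from h import *
st(1);s=st(1)"
```

```text
t9.35 cx -0.3 cy -12.3 z 103.5 mm tilt(+y) -15.78 tiltx -0.37 yaw -0.215 piv cy 4.1 z 45.2 | Fx -1.9 Fy 7.8 Fz 4.7 w 0.0157 [1.64 0.15 0.08]
t9.40 cx -0.3 cy -12.3 z 103.5 mm tilt(+y) -15.75 tiltx -0.37 yaw -0.215 piv cy 4.2 z 45.2 | Fx -0.8 Fy 6.7 Fz 5.6 w 0.0154 [1.53 0.09 0.02]
```

Now back upright, to check the cheeks.

>>> {"name": "jog_arm", "arguments": {
  "series": [
    {"x":0,"y":-0.0026,"z":0,"rx":-3,"ry":0,"rz":0},
    {"x":0,"y":-0.0026,"z":0,"rx":-3,"ry":0,"rz":0},
    {"x":0,"y":-0.0026,"z":0,"rx":-3,"ry":0,"rz":0},
    {"x":0,"y":-0.0026,"z":0,"rx":-3,"ry":0,"rz":0},
    {"x":0,"y":-0.0015,"z":0,"rx":-1.5,"ry":0,"rz":0}
  ],
  "claw": 0
}}

```text
time: 9.82
tool_pos: [0.5893, 0.052, 0.1037]
ee_rot: [-3.119, -0.008, -0.215]
wrist_force: [-1.4, 0.2, -3.1]
width: 0.0163
```

```bash
python3 -c "
from h import *
st(1);s=st(1);save(s,'w8')
print(s['origin'],s['attitude'])
im=cv2.cvtColor(s['img'],cv2.COLOR_RGB2BGR)[140:370,260:390]; cv2.imwrite('pics/w8z.png',cv2.resize(im,None,fx=2.6*1.7,fy=2.6,interpolation=cv2.INTER_CUBIC))
s=cams.snapshot('scene')
im=cv2.cvtColor(s['img'],cv2.COLOR_RGB2BGR)[165:245,280:380]; cv2.imwrite('pics/s8.png',cv2.resize(im,None,fx=7,fy=7,interpolation=cv2.INTER_CUBIC))"
```

```text
t9.87 cx -0.8 cy 2.7 z 103.6 mm tilt(+y) -1.32 tiltx -0.45 yaw -0.214 piv cy 4.1 z 43.0 | Fx -0.4 Fy 0.4 Fz 0.0 w 0.0161 [-0.22 -0.11  0.01]
t9.92 cx -0.7 cy 2.1 z 103.6 mm tilt(+y) -1.42 tiltx -0.44 yaw -0.214 piv cy 3.6 z 43.1 | Fx -0.3 Fy 0.6 Fz -1.2 w 0.0157 [ 0.02 -0.05 -0.  ]
[0.60304052 0.12401702 0.2842847 ] [ 2.8979564  -0.00887943 -0.21445686]
```

View pics/s8.png

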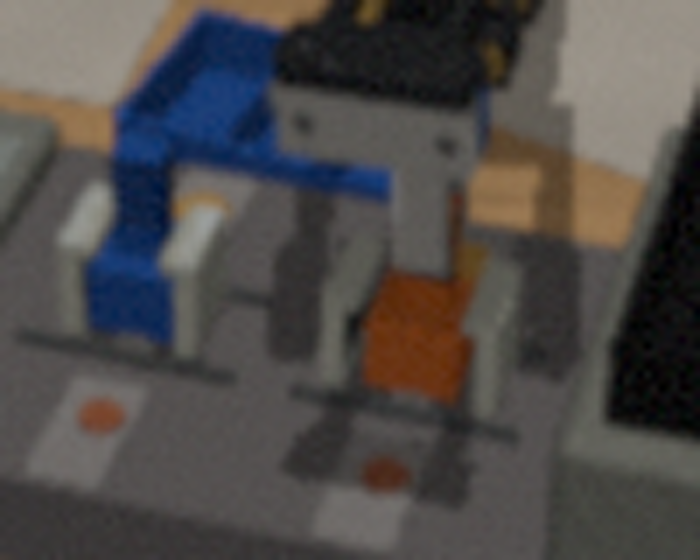

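View pics/w8z.png

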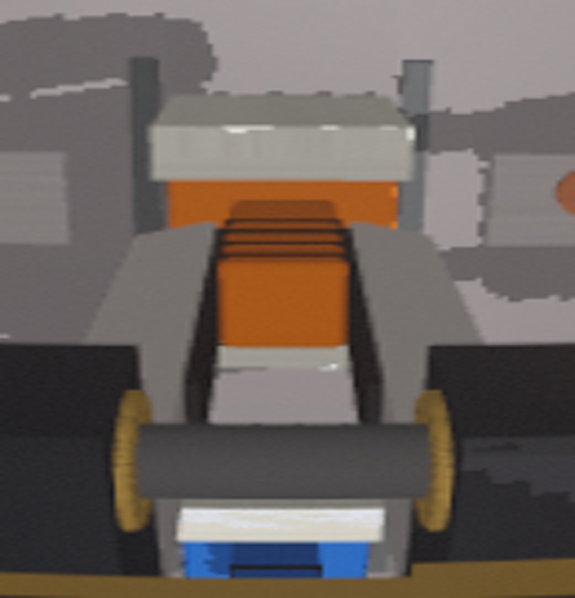

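```bash
python3 -c "
from h import *
s=cams.snapshot('wrist'); z=lambda u,v:(260+u/4.42,140+v/2.6)
c=np.array([np.cos(-.225),np.sin(-.225),0]); y=np.array([-c[1],c[0],0]); L=np.array([.5891,.0498,0])
for n,q,h in [('outer back edge',(282,128),.092),('outer front',(282,180),.092),('inner back',(284,366),.092),('griptop c',(283,302),.13),('gt front',(283,260),.13),('gt back',(283,346),.13)]:
  w=wback(s,z(*q),h)-L; print(n,(w@c*1e3).round(1),(w@y*1e3).round(1))
sv=[((136,144),(381,144)),((136,230),(380,230)),((141,384),(376,384)),((141,468),(376,468))]
print('start lips y', [round(float((np.r_[p,0]-L)@y*1e3),1) for p in [(.5953,.0763),(.5922,.0629),(.5866,.0379),(.5833,.0235)]])
st(1)"
```

```text
outer back edge -0.5 31.1
outer front -0.4 17.9
inner back 0.4 -34.8
griptop c -0.5 2.1
gt front -0.6 11.7
gt back -0.4 -8.4
start lips y [27.2, 13.5, -12.2, -26.9]
t10.07 cx -0.6 cy 0.4 z 103.7 mm tilt(+y) -1.54 tiltx -0.42 yaw -0.217 piv cy 2.0 z 43.1 | Fx -0.2 Fy 1.0 Fz -2.3 w 0.0154 [ 0.3  -0.1  -0.06]
```

>>> {"name": "jog_arm", "arguments": {
  "series": [
    {"x":0,"y":-0.0035,"z":0,"rx":-3,"ry":0,"rz":0},
    {"x":0,"y":-0.0035,"z":0,"rx":-3,"ry":0,"rz":0},
    {"x":0,"y":-0.0035,"z":0,"rx":-3,"ry":0,"rz":0},
    {"x":0,"y":-0.004,"z":0,"rx":-3,"ry":0,"rz":0},
    {"x":0,"y":-0.005,"z":0,"rx":-2,"ry":0,"rz":0}
  ],
  "claw": 0
}}

```text
time: 10.48
tool_pos: [0.5923, 0.0636, 0.102]
ee_rot: [2.916, -0.006, -0.231]
wrist_force: [-3.9, -11.0, 1.8]
width: 0.0157
```

```bash
python3 -c "
from h import *
st(1);s=st(1)"
```

```text
t10.53 cx -0.3 cy 13.6 z 102.0 mm tilt(+y) 13.14 tiltx -0.24 yaw -0.230 piv cy -0.2 z 43.0 | Fx -2.8 Fy -7.9 Fz 4.0 w 0.0158 [-1.16  0.54 -0.02]
t10.58 cx -0.2 cy 13.5 z 102.0 mm tilt(+y) 12.97 tiltx -0.22 yaw -0.230 piv cy -0.1 z 43.0 | Fx -1.6 Fy -8.5 Fz 2.8 w 0.0161 [-0.98  0.58  0.03]
```

>>> {"name": "jog_arm", "arguments": {
  "series": [
    {"x":0,"y":-0.005,"z":0,"rx":-1,"ry":0,"rz":0},
    {"x":0,"y":-0.005,"z":0,"rx":-1,"ry":0,"rz":0}
  ],
  "claw": 0
}}

```text
time: 10.75
tool_pos: [0.5924, 0.0639, 0.102]
ee_rot: [2.865, -0.004, -0.238]
wrist_force: [-4.9, -6.4, 2.1]
width: 0.0159
```

```bash
python3 -c "
from h import *
st(1);s=st(1)"
```

```text
t10.80 cx -0.1 cy 14.0 z 101.9 mm tilt(+y) 15.96 tiltx 0.02 yaw -0.237 piv cy -2.6 z 43.7 | Fx -2.8 Fy -9.6 Fz 3.6 w 0.0160 [-1.27  0.66  0.08]
t10.85 cx -0.1 cy 14.0 z 101.9 mm tilt(+y) 15.87 tiltx 0.02 yaw -0.237 piv cy -2.5 z 43.7 | Fx -2.2 Fy -9.7 Fz 2.5 w 0.0156 [-1.17  0.61  0.09]
```

>>> {"name": "jog_arm", "arguments": {
  "series": [
    {"x":0,"y":0.0028,"z":0,"rx":3,"ry":0,"rz":0},
    {"x":0,"y":0.0028,"z":0,"rx":3,"ry":0,"rz":0},
    {"x":0,"y":0.0028,"z":0,"rx":3,"ry":0,"rz":0},
    {"x":0,"y":0.0028,"z":0,"rx":3,"ry":0,"rz":0},
    {"x":0,"y":0.001,"z":0,"rx":2,"ry":0,"rz":0}
  ],
  "claw": 0
}}

```text
time: 11.27
tool_pos: [0.5891, 0.0495, 0.104]
ee_rot: [3.12, -0.002, -0.241]
wrist_force: [0.0, 0.5, -3.1]
width: 0.0156
```

```bash
python3 -c "
from h import *
st(1);st(1);s=st(1);save(s,'w9')
im=cv2.cvtColor(s['img'],cv2.COLOR_RGB2BGR)[140:370,260:390]; cv2.imwrite('pics/w9z.png',cv2.resize(im,None,fx=4.42,fy=2.6,interpolation=cv2.INTER_CUBIC))
s=cams.snapshot('scene')
im=cv2.cvtColor(s['img'],cv2.COLOR_RGB2BGR)[165:245,280:380]; cv2.imwrite('pics/s9.png',cv2.resize(im,None,fx=7,fy=7,interpolation=cv2.INTER_CUBIC))"
```

```text
t11.32 cx -0.2 cy -1.6 z 104.1 mm tilt(+y) 1.19 tiltx -0.07 yaw -0.243 piv cy -2.9 z 43.5 | Fx -1.0 Fy 3.7 Fz -1.4 w 0.0157 [ 0.97 -0.07  0.08]
t11.37 cx -0.2 cy -1.2 z 104.0 mm tilt(+y) 1.33 tiltx -0.08 yaw -0.242 piv cy -2.6 z 43.4 | Fx -1.5 Fy 1.6 Fz -1.4 w 0.0161 [ 0.37  0.09 -0.02]
t11.42 cx -0.2 cy -0.9 z 104.0 mm tilt(+y) 1.45 tiltx -0.08 yaw -0.241 piv cy -2.5 z 43.4 | Fx -1.1 Fy 0.3 Fz -1.2 w 0.0154 [ 0.15  0.14 -0.  ]
```

View pics/w9z.png

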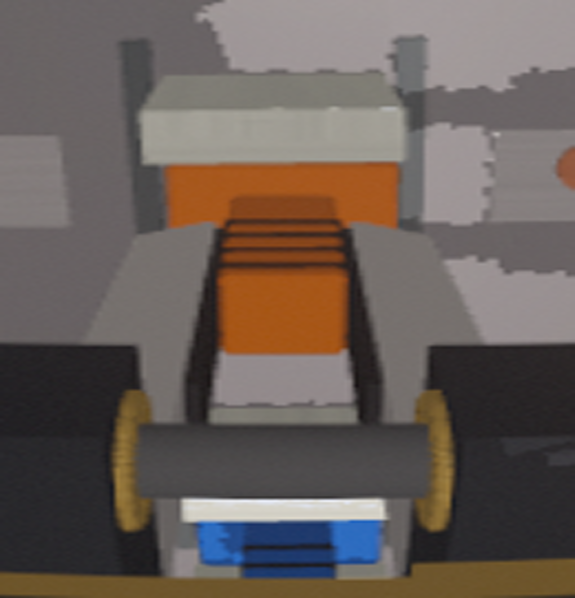

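View pics/s9.png

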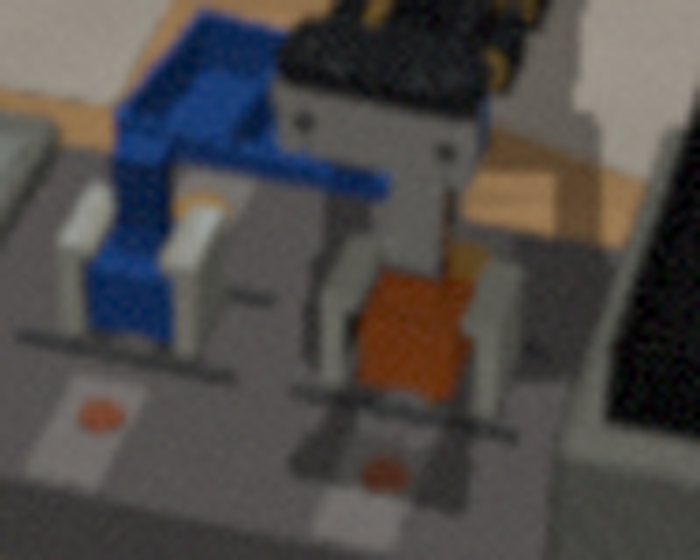

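```bash
python3 -c "
from h import *
s=cams.snapshot('wrist'); z=lambda u,v:(260+u/4.42,140+v/2.6)
c=np.array([np.cos(-.225),np.sin(-.225),0]); y=np.array([-c[1],c[0],0]); L=np.array([.5891,.0498,0])
for n,q,h in [('outer back edge',(272,107),.092),('outer front',(272,163),.092),('griptop c',(283,310),.13),('gt front',(283,268),.13),('gt back',(283,354),.13)]:
  w=wback(s,z(*q),h)-L; print(n,(w@c*1e3).round(1),(w@y*1e3).round(1))
st(1)
s=cams.snapshot('top');im=cv2.cvtColor(s['img'],cv2.COLOR_RGB2BGR)[150:210,280:375]; cv2.imwrite('pics/t9.png',cv2.resize(im,None,fx=8,fy=8,interpolation=cv2.INTER_CUBIC))"
```

```text
outer back edge -0.7 34.1
outer front -1.0 19.9
griptop c 0.1 -0.5
gt front 0.3 9.4
gt back -0.0 -11.5
t11.57 cx -0.2 cy -0.2 z 103.6 mm tilt(+y) 1.57 tiltx -0.08 yaw -0.239 piv cy -1.8 z 43.0 | Fx 0.2 Fy -1.2 Fz -1.0 w 0.0157 [-0.17  0.13  0.02]
```

View pics/t9.png

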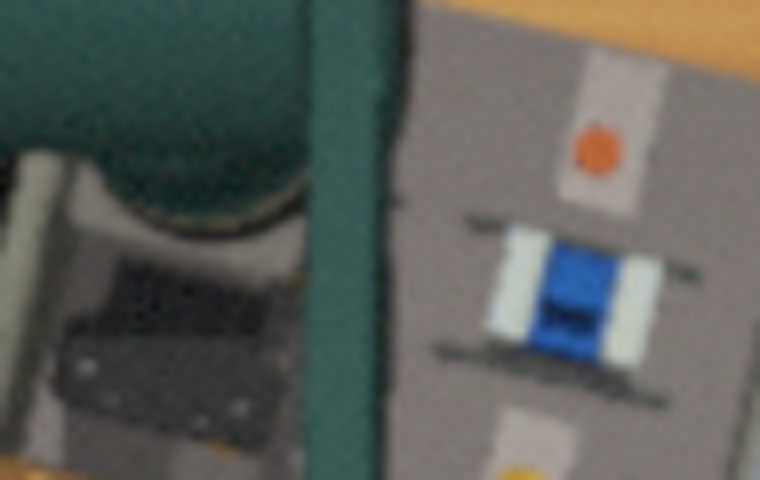

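>>> {"name": "jog_arm", "arguments": {
  "series": [
    {"x":0,"y":0.0008,"z":0,"rx":0.8,"ry":0,"rz":0},
    {"x":0,"y":0,"z":-0.004,"rx":0,"ry":0,"rz":0},
    {"x":0,"y":0,"z":-0.004,"rx":0,"ry":0,"rz":0},
    {"x":0,"y":0,"z":-0.004,"rx":0,"ry":0,"rz":0}
  ],
  "claw": 0
}}

```text
time: 11.95
tool_pos: [0.5891, 0.0504, 0.1148]
ee_rot: [3.126, -0.0, -0.236]
wrist_force: [0.2, -0.9, -1.7]
width: 0.016
```

```bash
python3 -c "
from h import *
st(1);st(1);s=st(1);save(s,'w10')
im=cv2.cvtColor(s['img'],cv2.COLOR_RGB2BGR)[140:370,260:390]; cv2.imwrite('pics/w10z.png',cv2.resize(im,None,fx=4.42,fy=2.6,interpolation=cv2.INTER_CUBIC))
s=cams.snapshot('scene')
im=cv2.cvtColor(s['img'],cv2.COLOR_RGB2BGR)[165:245,280:380]; cv2.imwrite('pics/s10.png',cv2.resize(im,None,fx=7,fy=7,interpolation=cv2.INTER_CUBIC))"
```

```text
t12.00 cx 0.2 cy 0.2 z 116.0 mm tilt(+y) 0.84 tiltx -0.12 yaw -0.236 piv cy -0.7 z 55.4 | Fx -0.7 Fy 0.3 Fz -0.7 w 0.0160 [-0.02 -0.06  0.01]
t12.05 cx 0.3 cy 0.2 z 115.9 mm tilt(+y) 0.83 tiltx -0.14 yaw -0.236 piv cy -0.7 z 55.3 | Fx 0.8 Fy -0.1 Fz -1.7 w 0.0154 [-0.04 -0.1   0.02]
t12.10 cx 0.0 cy 0.1 z 115.4 mm tilt(+y) 0.84 tiltx -0.10 yaw -0.236 piv cy -0.8 z 54.8 | Fx 0.3 Fy -0.0 Fz -1.8 w 0.0155 [-0.02 -0.06 -0.01]
```

View pics/w10z.png

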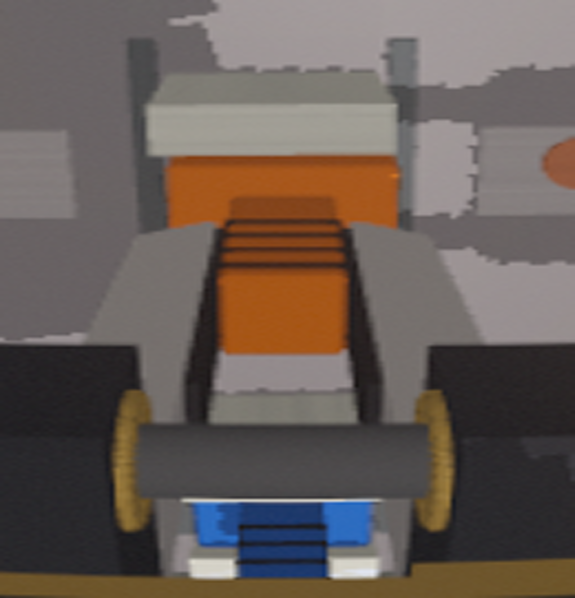

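View pics/s10.png

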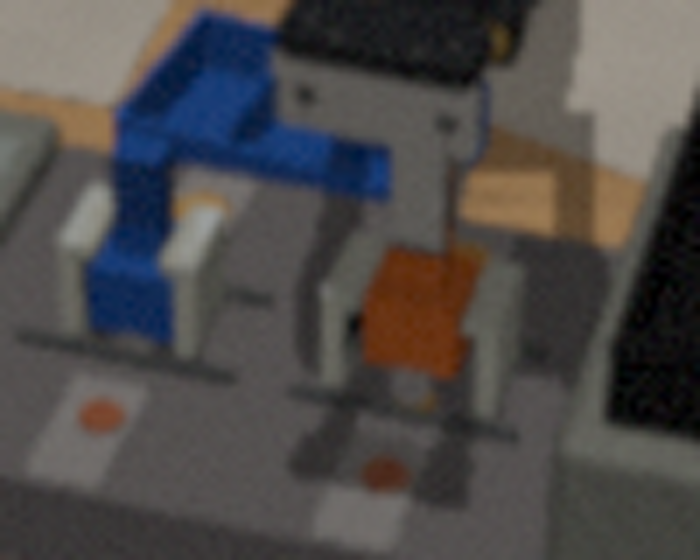

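>>> {"name": "jog_arm", "arguments": {
  "series": [
    {"x":0,"y":0,"z":-0.008,"rx":0,"ry":0,"rz":0},
    {"x":0,"y":0,"z":-0.008,"rx":0,"ry":0,"rz":0},
    {"x":0,"y":0,"z":-0.008,"rx":0,"ry":0,"rz":0},
    {"x":0,"y":0,"z":-0.008,"rx":0,"ry":0,"rz":0},
    {"x":0,"y":0,"z":-0.008,"rx":0,"ry":0,"rz":0},
    {"x":0,"y":0,"z":-0.008,"rx":0,"ry":0,"rz":0},
    {"x":0,"y":0,"z":-0.007,"rx":0,"ry":0,"rz":0}
  ],
  "claw": 0
}}

```text
time: 12.73
tool_pos: [0.5886, 0.0514, 0.1741]
ee_rot: [3.126, 0.001, -0.236]
wrist_force: [0.1, -0.1, -1.7]
width: 0.0158
```

```bash
python3 -c "
from h import *
st(2);st(4);s=st(4);save(s,'w11')
s=cams.snapshot('scene');save(s,'s11f')
im=cv2.cvtColor(s['img'],cv2.COLOR_RGB2BGR)[145:245,270:380]; cv2.imwrite('pics/s11.png',cv2.resize(im,None,fx=6,fy=6,interpolation=cv2.INTER_CUBIC))"
```

```text
t12.83 cx -0.2 cy 1.1 z 175.3 mm tilt(+y) 0.84 tiltx -0.10 yaw -0.236 piv cy 0.2 z 114.7 | Fx -0.1 Fy -0.1 Fz -1.9 w 0.0161 [-0.04 -0.06  0.01]
t13.03 cx -1.8 cy 0.7 z 171.8 mm tilt(+y) 0.92 tiltx 0.23 yaw -0.236 piv cy -0.3 z 111.2 | Fx -0.2 Fy -0.1 Fz -1.3 w 0.0157 [-0.   -0.08  0.06]
t13.23 cx -1.7 cy 0.7 z 171.8 mm tilt(+y) 0.92 tiltx 0.23 yaw -0.236 piv cy -0.3 z 111.2 | Fx -0.5 Fy -0.1 Fz -1.9 w 0.0162 [-0.02 -0.04 -0.02]
```

View pics/s11.png

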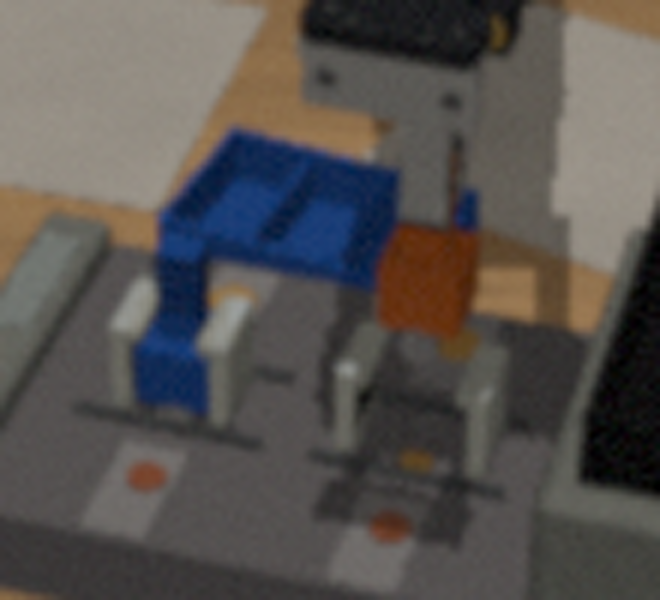

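View pics/w11.png

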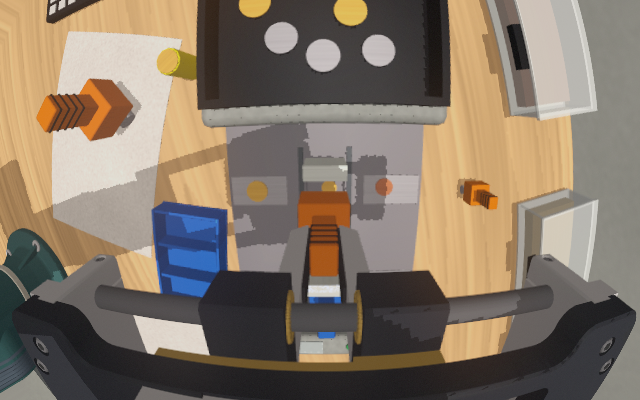

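```bash
cat >> h.py <<'E'
def wproj(s,P):
    p=(np.atleast_2d(P)-s['origin'])@rot(s); th=np.arctan2(np.hypot(p[:,0],p[:,1]),p[:,2]); k=th/np.maximum(np.hypot(p[:,0],p[:,1]),1e-9)
    return np.c_[p[:,0]*k*s['mtx'][0][0]+s['mtx'][0][2],p[:,1]*k*s['mtx'][1][1]+s['mtx'][1][2]]
E
python3 -c "
from h import *
s=st(1);im=cv2.cvtColor(s['img'],cv2.COLOR_RGB2BGR)[180:290,280:370];cv2.imwrite('pics/w12z.png',cv2.resize(im,None,fx=6,fy=5,interpolation=cv2.INTER_CUBIC))
t=cams.snapshot('scene');im=cv2.cvtColor(t['img'],cv2.COLOR_RGB2BGR)[170:210,325:360];cv2.imwrite('pics/s12z.png',cv2.resize(im,None,fx=15,fy=15,interpolation=cv2.INTER_CUBIC))
o=robot.get_obs(); c=np.array([np.cos(-.23),np.sin(-.23),0]); y=np.array([-c[1],c[0],0]); zz=np.array([0,0,1.])
G=o['tool_pos']+[0,0,.0075]  # pt on grip, 76 above foot
for f in (-10,-5,0,5,10):
  a=np.radians(f); yb=y*np.cos(a)-zz*np.sin(a); zb=zz*np.cos(a)+y*np.sin(a)
  P=lambda X,Y,Z: G+c*X/1e3+yb*Y/1e3+zb*(Z-76)/1e3
  pts=[P(X,Y,Z) for X,Y,Z in [(-18,18,48),(18,18,48),(-18,18,16),(18,18,16),(0,10,95),(0,-10,95),(0,10,48)]]
  print(f,'wrist zoom',((wproj(s,pts)-[280,180])*[6,5]).round().astype(int).tolist())
  pts=[P(X,Y,Z) for X,Y,Z in [(18,-18,48),(18,18,48),(18,-18,16),(18,18,16)]]
  print('   scene zoom',((proj(t,pts)-[325,170])*15).round().astype(int).tolist())
"
```

```text
t13.33 cx -1.6 cy 0.7 z 172.1 mm tilt(+y) 0.91 tiltx 0.20 yaw -0.236 piv cy -0.2 z 111.5 | Fx -0.4 Fy 0.1 Fz -1.4 w 0.0157 [-0.05 -0.07 -0.01]
-10 wrist zoom [[98, 85], [428, 84], [119, -9], [408, -10], [263, 346], [265, 487], [264, 139]]
   scene zoom [[146, 293], [354, 302], [173, 447], [378, 458]]
-5 wrist zoom [[101, 97], [426, 96], [122, 20], [406, 18], [263, 329], [264, 480], [264, 152]]
   scene zoom [[131, 284], [340, 308], [143, 437], [348, 462]]
0 wrist zoom [[103, 111], [425, 109], [124, 49], [404, 48], [263, 311], [264, 472], [264, 167]]
   scene zoom [[117, 274], [326, 314], [113, 425], [318, 465]]
5 wrist zoom [[104, 125], [423, 124], [125, 80], [403, 79], [263, 294], [264, 463], [264, 182]]
   scene zoom [[103, 263], [311, 318], [84, 411], [288, 465]]
10 wrist zoom [[106, 141], [422, 139], [127, 111], [402, 110], [263, 277], [264, 452], [264, 198]]
   scene zoom [[91, 252], [295, 321], [56, 395], [257, 463]]
```

View pics/w12z.png

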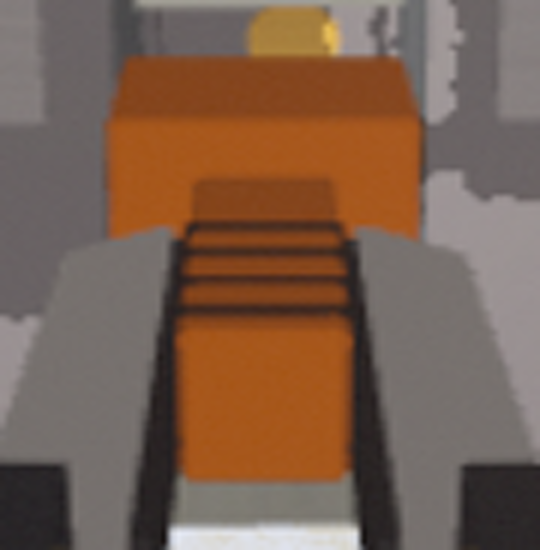

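View pics/s12z.png

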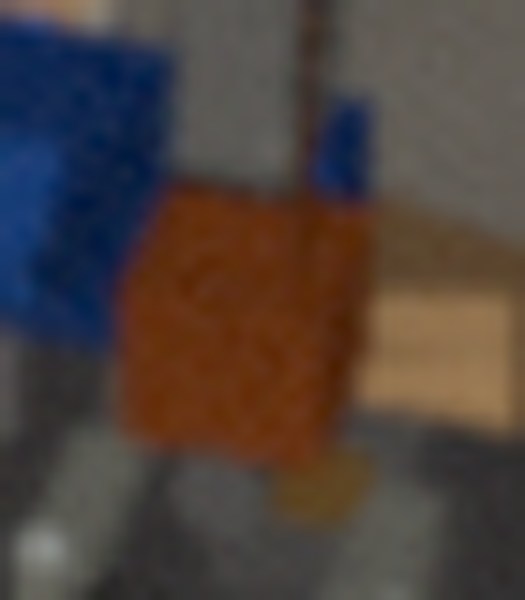

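>>> {"name": "jog_arm", "arguments": {
  "series": [
    {"x":0.001,"y":0,"z":-0.004,"rx":0,"ry":0,"rz":0},
    {"x":0,"y":0,"z":-0.004,"rx":0,"ry":0,"rz":0}
  ],
  "claw": 0
}}

```text
time: 13.55
tool_pos: [0.5886, 0.0512, 0.1794]
ee_rot: [3.125, 0.005, -0.236]
wrist_force: [0.1, -0.6, -0.9]
width: 0.0156
```

```bash
python3 -c "
from h import *
st(4);st(4);s=st(4);save(s,'w13')
im=cv2.cvtColor(s['img'],cv2.COLOR_RGB2BGR)[120:300,270:380];cv2.imwrite('pics/w13z.png',cv2.resize(im,None,fx=5,fy=3.3,interpolation=cv2.INTER_CUBIC)); print(robot.get_obs()['qvel'].round(3))"
```

```text
t13.75 cx -0.9 cy 0.8 z 179.7 mm tilt(+y) 0.93 tiltx 0.26 yaw -0.236 piv cy -0.2 z 119.2 | Fx 0.7 Fy 0.6 Fz -2.3 w 0.0156 [-0.02 -0.05  0.  ]
t13.95 cx -1.2 cy 0.7 z 179.2 mm tilt(+y) 0.94 tiltx 0.32 yaw -0.236 piv cy -0.3 z 118.6 | Fx 0.1 Fy -0.2 Fz -0.7 w 0.0156 [ 0.   -0.06  0.02]
t14.15 cx -1.2 cy 0.7 z 179.2 mm tilt(+y) 0.94 tiltx 0.32 yaw -0.236 piv cy -0.3 z 118.6 | Fx 0.4 Fy -0.2 Fz -2.1 w 0.0158 [-0.01 -0.07 -0.01]
[ 0.001 -0.001 -0.    -0.001 -0.001 -0.   ]
```

View pics/w13z.png

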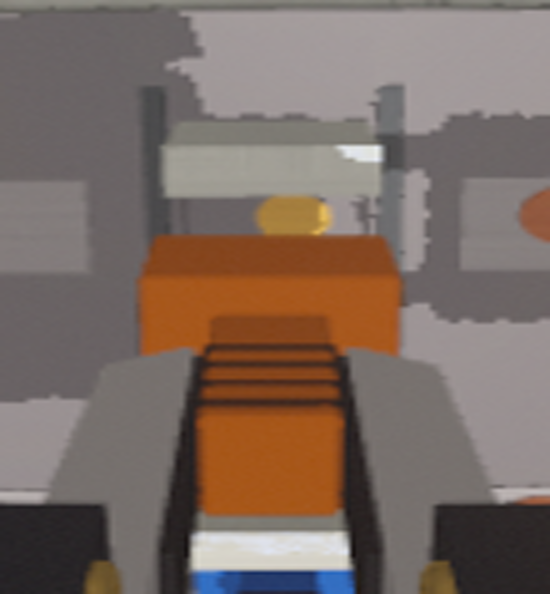

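```bash
python3 -c "
from h import *
s=cams.snapshot('wrist'); z=lambda u,v:(270+u/5,120+v/3.3)
c=np.array([np.cos(-.225),np.sin(-.225),0]); y=np.array([-c[1],c[0],0]); L=np.array([.5891,.0498,0])
for q in [(272,145),(272,196)]:
  w=wback(s,z(*q),.092)-L; print((w@c*1e3).round(1),(w@y*1e3).round(1))
# inner cheek in scene: predicted top outer corner for shift 0 / 7
t=cams.snapshot('scene'); im=cv2.cvtColor(t['img'],cv2.COLOR_RGB2BGR)[190:230,320:365];cv2.imwrite('pics/s14z.png',cv2.resize(im,None,fx=15,fy=15,interpolation=cv2.INTER_CUBIC))
for d in (0,3,5,7):
  pts=[L+c*.019+y*Y/1e3+[0,0,.092] for Y in (-26-d,-13-d,13+d,26+d)]
  print(d,((proj(t,pts)-[320,190])*15).round().astype(int).tolist())
"
```

```text
-0.3 33.1
-0.5 19.4
0 [[129, 249], [202, 264], [349, 293], [423, 307]]
3 [[113, 246], [185, 260], [366, 296], [440, 311]]
5 [[102, 244], [174, 258], [377, 298], [451, 313]]
7 [[90, 242], [163, 256], [389, 300], [463, 315]]
```

View pics/s14z.png

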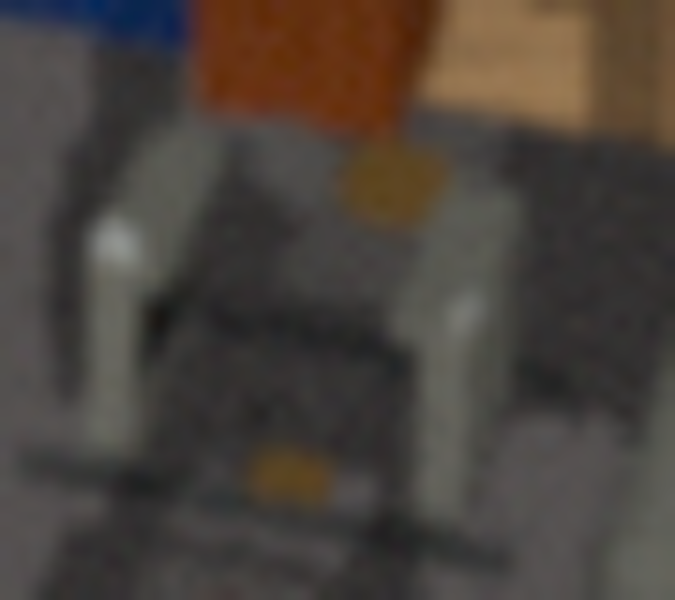

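```bash
python3 -c "
from h import *
st(1); print(ticket.close_job())"
```

```text
t14.30 cx -1.1 cy 0.7 z 179.3 mm tilt(+y) 0.94 tiltx 0.31 yaw -0.236 piv cy -0.3 z 118.7 | Fx 1.0 Fy -0.2 Fz -1.7 w 0.0160 [-0.08 -0.08  0.03]
the job is handed in; nothing more can be done
None
```

The orange feed block is free of the left lane and hangs in the gripper above it. I handed the job in at 14.3 s and got no verdict back.

I gripped it across its x faces and rocked it towards +y, then -y, then +y again. The first +y push moved the outer cheek only about 4 mm, so I repeated that side. I then lifted it straight up with no catch.

My last checks before handing in:
- **Cheeks:** the outer one is about 6–7 mm back by the wrist and scene views. The inner one is about 7 mm back by the scene view. Both are past the 3 mm needed.
- **Height:** the foot is about 18 mm above the cheek tops, with the block's centre near 158 mm. I worked this out from the lift and assumed the block had not slid in the fingers; a wrist-view check just before the last 7 mm of lift agreed.
- **Position:** the gripper is within about 2 mm of the lane's middle and tilted about 1°. The images show the block upright to within a few degrees.
- **Hold:** the arm is still, and the fingers are closed on the 16 mm grip.
- **Surroundings:** the blue block and the bystanders showed no movement in the pictures I viewed. I did not measure them again at the end. Wrist force stayed around 12 N or below in every reading.

No check failed. The only disagreement was in locating the block at the start, where the top, scene and wrist views differed by 2–4 mm. I used the wrist view, and it held up when I closed the grip.

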